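# Hold the dirt filter's bayonet cap half-turned for venting

## Robot

A 6-joint arm with a two-finger parallel gripper is mounted at the origin on the work surface. World frame = base frame: x ahead of the robot, y to its left, z up, the work surface at z = 0. Lengths are in m, angles in degrees, forces in N, time in s.
With the tool pointing down it reaches from about 0.4 to 0.825 m from the base axis. Payload 7 kg.
Tool frame: the origin (TCP) lies midway between the tips of the shut fingers; the grasp point (between the pads) lies 19 mm behind it; z points along the fingers, y is the direction in which the jaws open and shut (so a half turn about z gives the same grasp; the last joint's range is limited). The gripper opens to 88 mm and grips with 3 to 60 N. Pads are 19 mm wide; open, the fingers measure 130 mm over their backs; the gripper's body (78 mm by 193 mm) begins 47 mm behind the grasp point.
Start: joints at [-48.352, 20.546, 0.682, 0, -70.136, -16.507], TCP at [0.287, -0.611, 0.199] pointing down, gripper open.
Joint ranges: [-176.03, 176.03], [-82.01, 121.73], [-58.28, 71.71], [-173.87, 95.51], [-174.79, -0.11], [-173.66, 173.66]. Speed limits (degrees/s): [136.94, 136.94, 172.46, 180, 180, 180].

## Interface

Orientations are given as [roll, pitch, yaw] about the fixed x, y, z axes, in that order (R = Rz(yaw) Ry(pitch) Rx(roll)).
In Python, from plant import get_state, capture, close_job gives the robot as it stands.
- The arm moves only by the tool apply_moves, never from a script. Its argument "commands" is a list of rows, each an object with "grip": the opening, from 0 (shut) to 1 (fully open); "dp": the shift along the tool's x, y, z in mm, a list of three; "yaw": the turn about the tool's z in rad. A call has 1 to 12 rows; each row is the pose to reach, as a shift and turn from the pose commanded when the call began, along the tool's axes at that moment; what a row does not reach only later rows make up. A row lasts 1/8 s, in which the tool goes at most 62.5 mm and 10.7 degrees, less where a joint would pass 70% of its speed; a pose out of reach is approached as far as the arm can. A call with a gripper value outside its range is refused whole. The fingers move at their own pace and stop on an object; "newtons" is the grip in N (left out, the last holds). Time passes only in rows, so rows that repeat a pose let the fingers close. It gives the time, the measured TCP pose, the force and the opening at its end, in the units of the state.
- get_state(): the state, without advancing time (a new reading comes with each control period).
- capture(name): name is "scene" or "top" or "wrist"; returns a dict with "color" (480x640x3 uint8, red, green, blue), "camera_matrix" (3x3 intrinsics, pixels), "xyz" and "rotation" of the camera in the world; the wrist camera has in their place "T_tool_cam" (4x4, takes a point from camera to tool coordinates, whose origin is the TCP and whose axes are the flange's). Camera axes: x right, y up, looking along -z (the intrinsics and any distortion apply to the point x, -y, -z); pixel columns grow to the right and rows downward; lengths in m; the calibration is good to about 2 mm. A picture is of the moment at which its call begins: read the wrist's pose just before it. There is no depth.
- close_job(): hands the job in, once; it reports no verdict.
The state is a dict: "time_s": time; "joints": joint angles; "qd": joint speeds; "joint_torque": joint torques, N m; "tcp_pos": TCP position; "eef_rot": TCP orientation; "contact_force": force on the tool from outside, world axes, zero at the start; "moment": the same for the moment, N m; "gripper_width": finger opening in m.
Only numpy, scipy, OpenCV 4.12 (cv2) and the standard library are available. Lean on these libraries where they do the work, as an engineer would, in place of code of your own. Each camera call takes 0.05 s, during which the arm holds its last target.

## Task

I am about to run water slowly into the dirt filter on the bench, and the air has to get out past its cap. Fold the dark case's half-open cover up until it stands upright, then put the bayonet cap into the filter's mouth, push it down against the spring and turn it clockwise half-way, until its wing lies in line with the copper pipes, never on to the click. Finish gripping the cap's wing and keeping it there, and leave the wrench, the tee and the brass adaptor where they lie.

Things in the scene. Friction and masses are not known exactly. Their poses are not given: they have to be found in the camera images.
- filter: Brass dirt filter: upright round body 92 mm across, a 28 mm copper pipe out of either side, in an open dark grey case. Fixed; place and yaw vary. Origin: centre of its open mouth at rim level, 92 mm above the bench; z up, x along the pipes. Mouth 60 mm across through an 8 mm thick lip with two gaps for the cap's lugs; below the lip a groove 75 mm across in which the lugs turn.
- filter_gap (a point): Back of one of the two gaps in the lip, at rim level, 37.5 mm from the filter's axis, on the line 45 degrees counter-clockwise (seen from above) from the filter's x axis; the other gap is opposite. Each is 24 mm wide. A lug goes down here, then turns clockwise under the lip, 90 degrees in all to a stop; half-way (45) the wing lies along the filter's x axis.
- filter_catch (a point): Spring catch in the groove, 28 degrees clockwise from the filter's x axis: a lug meets it about 57 degrees after the gap (12 past half-way), rides over it and clicks home at about 85. Before that the cap turns freely but for friction; turned counter-clockwise from the gap it is blocked.
- basket_top (a point): Centre of the top of the steel strainer basket inside the filter, 12 mm below the rim. It is on a spring and pushes the cap's spigot up with 3 N at first touch, 7 N when the cap is right down.
- cap: Grey plastic bayonet cap, loose, 0.12-0.22 kg, standing upright on its spigot on the bench, right of the case; place and yaw vary. 58 mm high. Origin: centre of the spigot's underside; z up, x along the wing. Spigot 57 mm across, z 0 to 20 mm, 4 mm chamfer; disc 84 mm across, z 20 to 28 mm; wing to grip, a bar 64 mm long, 14 mm thick, z 28 to 58 mm. Both ways round are alike.
- cap_lug (a point): Outer end of one of the cap's two lugs, 35 mm from its axis on its +x side, right below the wing's end; the other is opposite. Lugs are 10 mm wide, z 4.5 to 9.5 mm. With the disc pressed on the filter's rim the cap's origin is 20 mm below the rim; turned under the lip it may rise 2.5 mm till the lugs bear on the lip.
- cap_wing (a point): A point on the cap's wing, 30 mm from the cap's axis along its +x, 42.5 mm above the cap's origin.
- case: Black insulating case round the filter, fixed, open on top under its hinged cover. Origin on the bench under the filter's axis, axes as the filter's. 132 mm high, walls 18 mm thick, from x -95 to +95 mm and y -80 to +98 mm; the pipes stand out 60 mm at its x ends, 50 mm above the bench.
- cover (a joint): Angle of the case's cover, rad: 0 shut, 1.57 upright, 2.0 its stop; starts half-open at 0.75 to 1.05, leaning over the filter. Stiff hinge: it stays where it is left; 2 to 3 N at its free edge moves it. A dark grey plate 190 by 178 mm, 16 mm thick, with a tab 70 mm wide, 10 mm thick, sticking out 14 mm at the middle of its free edge.
- cover_hinge (a point): Middle of the cover's hinge line, parallel to the filter's x axis, 98 mm from the filter's axis on its +y side, 132 mm above the bench. The plane of the cover's inner face runs through it. As the cover opens its free edge rises and swings to the filter's +y.
- cover_tab (a point): Middle of the end of the tab on the cover's free edge: 192 mm from the hinge line, 5 mm outside the plane of the cover's inner face.
- wrench: bystander: a steel combination wrench 210 mm long, lying on a rubber mat (200 by 240 mm, 4 mm thick) left of the case; origin at its middle
- tee: bystander: a copper pipe tee 60 mm long, 33 mm thick, on the bench
- adaptor: bystander: a brass pipe adaptor with a hexagon, 34 mm across, 38 mm high, standing on the bench
Mind the look-alikes: they are no part of the job. Several things look just like the cap: the one meant starts nearest to the robot's base.

How it is judged (in metres and radians):
On the way, in this order (a step that is already met when the one before it is completed fails the run):
1. the cover is folded up and stands upright (value of joint cover between 1.37 and 1.77 rad), for 0.3 s.
2. the cap is pushed down in the filter's mouth, its lugs through the gaps (z of cap in the frame of filter between -0.0235 and -0.016 m and horizontal distance between cap and filter below 0.004 m and angle between cap's own z axis and vertical below 0.07 rad and angle between the x axis of cap and the x axis of filter, either way round above 0.55 rad).
At the end, for the whole second after the job is handed in: The cap is in the filter's mouth, upright and centred within 4 mm, its lugs under the lip (its origin 16 to 23.5 mm below the rim), its wing within 15 degrees of the line of the pipes, at rest and still gripped by the fingers (more than 3 N); the cover still stands upright (1.57 rad within 0.2) (all of step 1 and z of cap in the frame of filter between -0.0235 and -0.016 m and horizontal distance between cap and filter below 0.004 m and angle between cap's own z axis and vertical below 0.07 rad and angle between the x axis of cap and the x axis of filter, either way round below 0.26 rad and contact force between the fingers and cap above 3 N and linear speed of cap below 0.02 m/s and angular speed of cap below 0.15 rad/s); the arm keeps its last pose, push and grip.
It fails at once if the cap was turned on, more than 33 degrees beyond half-way, to the click (z of cap in the frame of filter below -0.012 m and horizontal distance between cap and filter below 0.01 m and ((x of cap_wing in the frame of filter above 0 m and y of cap_wing in the frame of filter below -0.0165 m) or (x of cap_wing in the frame of filter below 0 m and y of cap_wing in the frame of filter above 0.0165 m))).
It fails at once if a bystander was shifted by more than 25 mm (distance of any of wrench, tee, adaptor from where it was at the start of the episode above 0.025 m).
It also fails if it takes over 64 s, if anything falls off the work surface, if the arm or the gripper's body presses on something with over 40 N, if the wrist force passes 120 N, or if a joint passes its speed limit or range.

## Working session

There is one attempt and no reset: what is moved stays moved. The work goes in short steps, Python scripts to look and compute and a tool call to move; the robot and the scene stay as the last step left them, time stands still between calls to the robot, and variables do not carry over. Pictures are saved under pics/ and viewed, and the job is handed in when it is done.

Besides the shell and the picture viewer there is one more tool, called after "Request:" by a JSON object that holds its "fn" and its "kwargs", one argument or row to a line. apply_moves: Moves the arm, as the interface text tells. Its arguments: {"type":"object","properties":{"commands":{"type":"array","items":{"type":"object","properties":{"grip":{"type":"number"},"dp":{"type":"array","items":{"type":"number"}},"yaw":{"type":"number"}}}},"newtons":{"type":"number"}},"required":["commands"]}

```bash
ls; mkdir -p pics; cat > h.py <<'E'
import numpy as np, cv2
from plant import get_state, capture
from scipy.spatial.transform import Rotation as R
def save(name,fn):
    s=get_state(); c=capture(name); cv2.imwrite('pics/'+fn,c['color'][:,:,::-1]); 
    np.save('pics/'+fn+'.npy',dict(c=c,s=s),allow_pickle=True); return c,s
def load(fn):
    d=np.load('pics/'+fn+'.npy',allow_pickle=True).item(); return d['c'],d['s']
def campose(c,s=None):
    if 'xyz' in c: return np.array(c['rotation']),np.array(c['xyz'])
    T=np.eye(4); T[:3,:3]=R.from_euler('xyz',s['eef_rot'],degrees=True).as_matrix(); T[:3,3]=s['tcp_pos']
    T=T@np.array(c['T_tool_cam']); return T[:3,:3],T[:3,3]
def ray(c,uv,s=None):
    Rc,t=campose(c,s); K=np.array(c['camera_matrix']); 
    d=np.linalg.inv(K)@np.array([uv[0],uv[1],1.]); d=np.array([d[0],-d[1],-d[2]]); d=Rc@d
    return t,d/np.linalg.norm(d)
def onz(c,uv,z,s=None):
    t,d=ray(c,uv,s); return t+d*(z-t[2])/d[2]
def proj(c,P,s=None):
    Rc,t=campose(c,s); p=Rc.T@(np.array(P)-t); p=np.array([p[0],-p[1],-p[2]]); q=np.array(c['camera_matrix'])@p; return q[:2]/q[2]
E
python3 - <<'E'
from h import *
for n in ['scene','top','wrist']:
    c,s=save(n,n+'0.png'); print(n,{k:(np.round(v,3).tolist() if k!='color' else v.shape) for k,v in c.items()})
print(s)
E
```

```text
pics
scene {'color': (480, 640, 3), 'camera_matrix': [[568.544, 0.0, 318.918], [0.0, 568.544, 231.693], [0.0, 0.0, 1.0]], 'xyz': [1.285, -0.131, 1.225], 'rotation': [32.335, 0.963, 80.853]}
top {'color': (480, 640, 3), 'camera_matrix': [[532.992, 0.0, 326.814], [0.0, 532.992, 242.305], [0.0, 0.0, 1.0]], 'xyz': [0.378, -0.017, 1.615], 'rotation': [8.485, -1.012, -90.504]}
wrist {'color': (480, 640, 3), 'camera_matrix': [[411.753, 0.0, 308.012], [0.0, 411.753, 243.29], [0.0, 0.0, 1.0]], 'T_tool_cam': [[0.001, 0.969, 0.248, 0.066], [1.0, -0.001, 0.0, 0.001], [0.001, 0.248, -0.969, -0.185], [0.0, 0.0, 0.0, 1.0]]}
{'time_s': 0.1, 'joints': array([-4.83522563e+01,  2.05869380e+01,  6.40650282e-01, -1.65298616e-02,
       -7.01369706e+01, -1.65083929e+01]), 'qd': array([-0.0336008 , -0.08402574,  0.08123872,  0.08837799, -0.03163136,
       -0.08229249]), 'joint_torque': array([-2.51017591e-04, -5.84162593e+01,  2.93749666e+01,  7.01551884e+00,
        1.01536280e-02, -7.26543817e-05]), 'tcp_pos': array([ 0.28653872, -0.61064627,  0.19813701]), 'eef_rot': array([ 1.79915758e+02, -8.76077001e-03, -1.54866270e+02]), 'contact_force': array([-0.20938507,  0.2172705 ,  0.48126481]), 'moment': array([0.00361747, 0.00358464, 0.02587675]), 'gripper_width': 0.0879152452163435}
```

```bash
sed -i "s/return np.array(c\['rotation'\]),np/return R.from_euler('xyz',c['rotation'],degrees=True).as_matrix(),np/" h.py; ls pics
```

```text
scene0.png
scene0.png.npy
top0.png
top0.png.npy
wrist0.png
wrist0.png.npy
```

View pics/scene0.png

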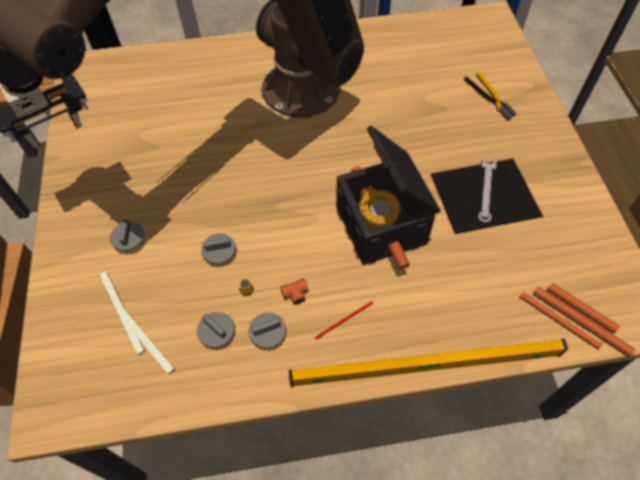

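View pics/top0.png

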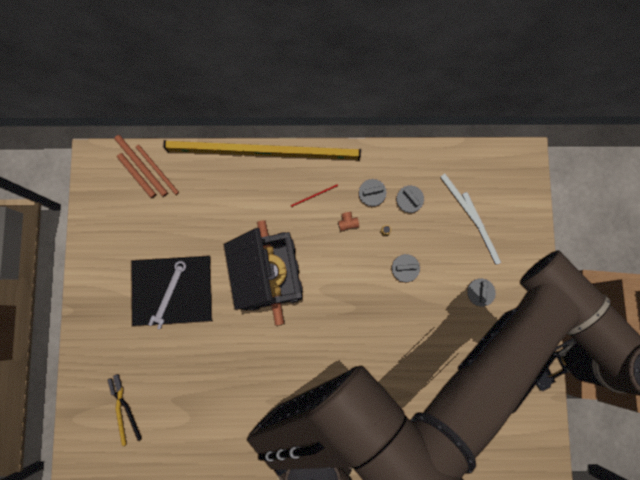

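View pics/wrist0.png

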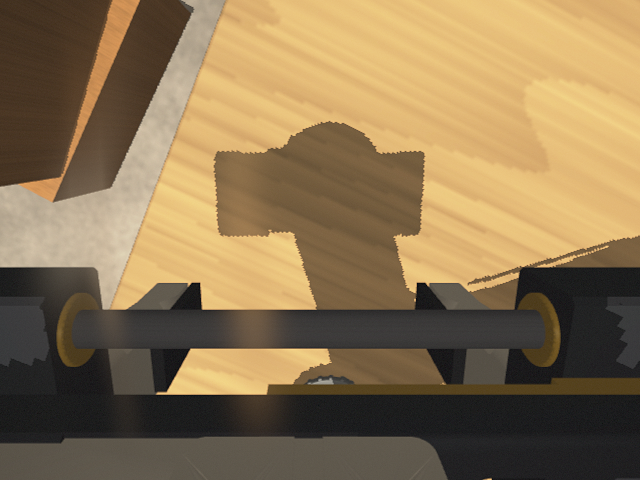

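```bash
python3 - <<'E'
from h import *
c,s=load('top0.png'); sc,_=load('scene0.png')
print('base px',proj(c,[0,0,0]),proj(sc,[0,0,0]))
for uv in [(372,193),(410,199),(405,268),(481,292)]:
    p=onz(c,uv,0.03); print(uv,p.round(3),np.hypot(*p[:2]).round(3),'scene',proj(sc,p).round(0))
for uv in [(263,229),(278,318),(275,270)]: print(uv,onz(c,uv,0.05 if uv[0]!=275 else .092).round(3))
for uv,z in [((346,223),.017),((386,231),.02),((177,280),.01)]: print(uv,onz(c,uv,z).round(3))
top=cv2.resize(c['color'][200:350,200:520],None,fx=2.5,fy=2.5,interpolation=cv2.INTER_CUBIC);cv2.imwrite('pics/topcrop.png',top[:,:,::-1])
x=cv2.resize(sc['color'][120:280,320:450],None,fx=4,fy=4,interpolation=cv2.INTER_CUBIC)[:600];cv2.imwrite('pics/sccrop.png',x[:,:,::-1])
E
```

```text
base px [312.32898772 453.96626692] [300.93426969  88.86480287]
(372, 193) [ 0.765 -0.186  0.03 ] 0.788 scene [267. 327.]
(410, 199) [ 0.746 -0.302  0.03 ] 0.805 scene [215. 327.]
(405, 268) [ 0.535 -0.28   0.03 ] 0.604 scene [219. 246.]
(481, 292) [ 0.461 -0.505  0.03 ] 0.684 scene [127. 234.]
(263, 229) [0.652 0.143 0.05 ]
(278, 318) [0.39  0.097 0.05 ]
(275, 270) [0.525 0.103 0.092]
(346, 223) [ 0.675 -0.106  0.017]
(386, 231) [ 0.649 -0.227  0.02 ]
(177, 280) [0.505 0.403 0.01 ]
```

View pics/topcrop.png

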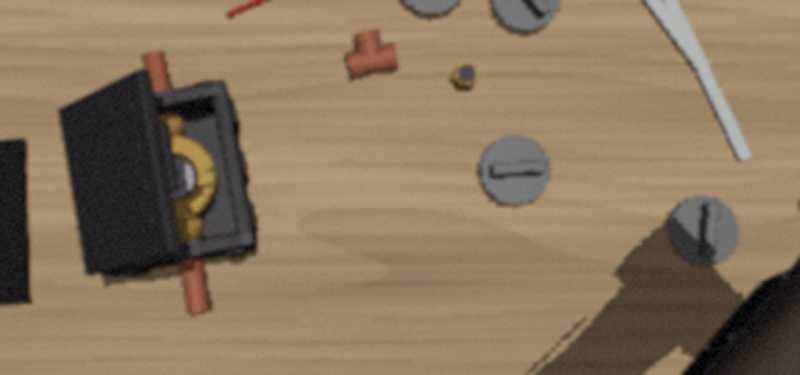

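View pics/sccrop.png

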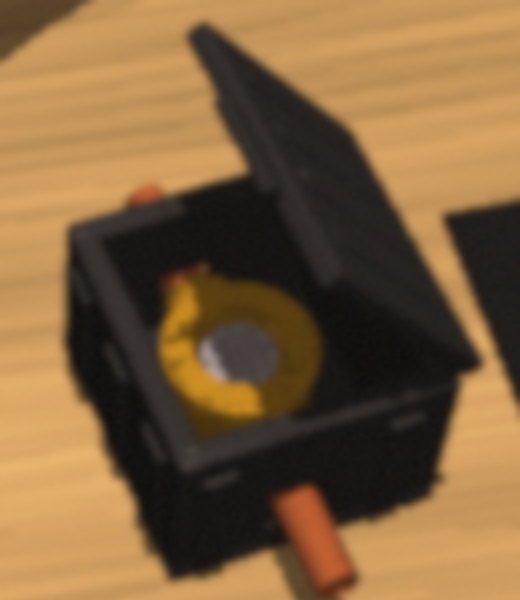

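```bash
cat >> h.py <<'E'
def tri(obs):
    A=np.zeros((3,3));b=np.zeros(3)
    for c,uv,s in obs:
        t,d=ray(c,uv,s); M=np.eye(3)-np.outer(d,d); A+=M;b+=M@t
    X=np.linalg.solve(A,b); return X,[np.linalg.norm(proj(c,X,s)-np.array(uv)) for c,uv,s in obs]
def to_move(target,yaw_deg,s=None):
    s=s or get_state(); M=R.from_euler('xyz',s['eef_rot'],degrees=True).as_matrix()
    dp=M.T@(np.array(target)-s['tcp_pos'])*1000; dy=(yaw_deg-s['eef_rot'][2]+180)%360-180
    return dp.round(1), -np.radians(dy).round(4)
E
python3 - <<'E'
from h import *
c,s=load('top0.png'); sc,_=load('scene0.png')
for n,cc,box in [('top',c,(240,200,300,345)),('scene',sc,(340,150,420,280))]:
    h=cv2.cvtColor(cc['color'],cv2.COLOR_RGB2HSV); m=((h[...,0]<10)|(h[...,0]>174))&(h[...,1]>140)&(h[...,2]>70)
    k=np.zeros_like(m);k[box[1]:box[3],box[0]:box[2]]=1;m=(m&k).astype(np.uint8)
    nn,l,st,ce=cv2.connectedComponentsWithStats(m)
    for i in range(1,nn):
        if st[i,4]>10:
            ys,xs=np.where(l==i); print(n,st[i],ce[i], cv2.minAreaRect(np.c_[xs,ys].astype(np.float32)))
print(tri([(c,(258,229),None),(sc,(404,190),None)]))
print(tri([(c,(274,297),None),(sc,(370,126),None)]))
def big(cc,x0,y0,x1,y1,f,fn): cv2.imwrite('pics/'+fn,cv2.resize(cc['color'][y0:y1,x0:x1],None,fx=f,fy=f,interpolation=cv2.INTER_CUBIC)[:,:,::-1])
big(c,215,215,325,335,5,'t1.png'); big(c,365,230,445,310,5,'capcrop.png')
E
```

```text
top [291 201   9   6  18] [295.05555556 203.61111111] ((295.20001220703125, 203.40000915527344), (1.7888542413711548, 8.9442720413208), 63.43495178222656)
top [258 222   9  14  63] [262.47619048 227.71428571] ((262.5000305175781, 228.00003051757812), (13.339459419250488, 6.305926322937012), 75.96376037597656)
top [273 304  11  20  90] [277.87777778 312.28888889] ((277.676025390625, 313.468017578125), (19.58795738220215, 7.781517505645752), 79.69515228271484)
scene [388 241  16  27 128] [396.265625 250.734375] ((398.76153564453125, 253.7077178955078), (27.28763771057129, 12.03136920928955), 60.2551155090332)
(array([0.61419892, 0.13663741, 0.27058152]), [np.float64(1.3481576968191638), np.float64(1.6620236241211142)])
(array([0.44069014, 0.09686817, 0.28592062]), [np.float64(2.717325664618485), np.float64(3.0501410360894434)])
```

View pics/t1.png

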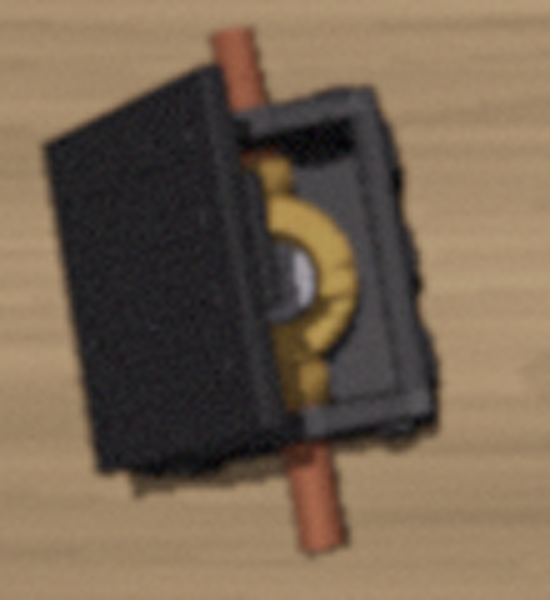

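View pics/capcrop.png

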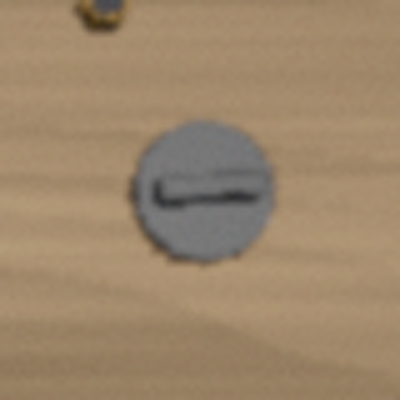

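```bash
python3 - <<'E'
from h import *
c,s=load('top0.png'); sc,_=load('scene0.png')
a=onz(c,(261.4,221),.055);b=onz(c,(280,324.5),.055); d=a-b; f=(a+b)/2; yaw=np.degrees(np.arctan2(d[1],d[0])); print(a,b,np.linalg.norm(d),f,yaw)
ps=[onz(c,(x/5+215,y/5+215),.092) for x,y in [(355,280),(318,280)]]; print(ps)
Rz=R.from_euler('z',yaw,degrees=True).as_matrix()
F=np.array([f[0],f[1],0])
for th in [.75,.85,.95,1.05]:
    o=[]
    for x in (95,-95):
        P=F+Rz@(np.array([x,98-178*np.cos(th)+16*np.sin(th),132+178*np.sin(th)+16*np.cos(th)])/1000)
        o+=[P.round(3),proj(c,P).round(0),proj(sc,P).round(0)]
    print(th,o)
for x,y in [(95,98),(-95,98)]:
    P=F+Rz@np.array([x/1e3,y/1e3,.132]); print(proj(c,P),proj(sc,P))
for x,y in [(95,-80),(-95,-80)]:
    P=F+Rz@np.array([x/1e3,y/1e3,.132]); print(proj(c,P),proj(sc,P))
E
```

```text
[0.67533707 0.14748736 0.055     ] [0.3709858  0.09105827 0.055     ] 0.3095382621322793 [0.52316143 0.11927281 0.055     ] 10.503807266926435
[array([0.52233439, 0.07198204, 0.092     ]), array([0.52248507, 0.09312974, 0.092     ])]
0.75 [array([0.62 , 0.116, 0.265]), array([265., 227.]), array([393., 195.]), array([0.434, 0.081, 0.265]), array([278., 300.]), array([359., 131.])]
0.85 [array([0.618, 0.129, 0.276]), array([259., 227.]), array([400., 190.]), array([0.431, 0.095, 0.276]), array([273., 301.]), array([365., 126.])]
0.95 [array([0.615, 0.144, 0.286]), array([253., 227.]), array([407., 186.]), array([0.428, 0.109, 0.286]), array([266., 302.]), array([371., 121.])]
1.05 [array([0.612, 0.16 , 0.294]), array([246., 228.]), array([414., 181.]), array([0.426, 0.125, 0.294]), array([260., 303.]), array([378., 117.])]
[227.74612427 242.90159183] [435.04206314 214.81767618]
[239.10774866 309.95619961] [401.33021476 155.25140408]
[290.26350765 231.13261044] [363.50281614 237.49078701]
[302.70226771 297.60610111] [334.07378327 175.05908785]
```

```bash
python3 - <<'E'
from h import *
print(to_move([.537,.0455,.268],-79.5))
E
```

```text
(array([-505.5,  487.8,  -69.2]), np.float64(-1.3153))
```

Request:
{"fn": "apply_moves", "kwargs": {
  "commands": [
    {"grip": 0, "dp": [-505, 488, -70], "yaw": -1.315},
    {"grip": 0, "dp": [-505, 488, -70], "yaw": -1.315},
    {"grip": 0, "dp": [-505, 488, -70], "yaw": -1.315},
    {"grip": 0, "dp": [-505, 488, -70], "yaw": -1.315},
    {"grip": 0, "dp": [-505, 488, -70], "yaw": -1.315},
    {"grip": 0, "dp": [-505, 488, -70], "yaw": -1.315},
    {"grip": 0, "dp": [-505, 488, -70], "yaw": -1.315},
    {"grip": 0, "dp": [-505, 488, -70], "yaw": -1.315},
    {"grip": 0, "dp": [-505, 488, -70], "yaw": -1.315},
    {"grip": 0, "dp": [-505, 488, -70], "yaw": -1.315},
    {"grip": 0, "dp": [-505, 488, -70], "yaw": -1.315},
    {"grip": 0, "dp": [-505, 488, -70], "yaw": -1.315}
  ]
}}

```text
time_s: 1.65
tcp_pos: [0.5373, 0.0484, 0.2688]
eef_rot: [180.0, 0.0, -79.3]
contact_force: [-0.1, 0.0, -1.1]
gripper_width: 0.0003
```

```bash
python3 - <<'E'
from h import *
save('scene','s1.png'); c,s=load('s1.png'); print(s['tcp_pos'],s['eef_rot'],s['joints'],proj(c,s['tcp_pos']))
cv2.imwrite('pics/s1c.png',cv2.resize(c['color'][80:280,290:490],None,fx=3,fy=3,interpolation=cv2.INTER_CUBIC)[:,:,::-1])
E
```

```text
[0.53732656 0.04835194 0.26876251] [ 1.79987824e+02  7.30607438e-03 -7.93435182e+01] [ 2.59587876e+01  5.47817199e+00 -9.93498293e+00 -1.06427832e-02
 -7.45966617e+01 -1.52994773e+01] [353.48325904 167.80451074]
```

View pics/s1c.png

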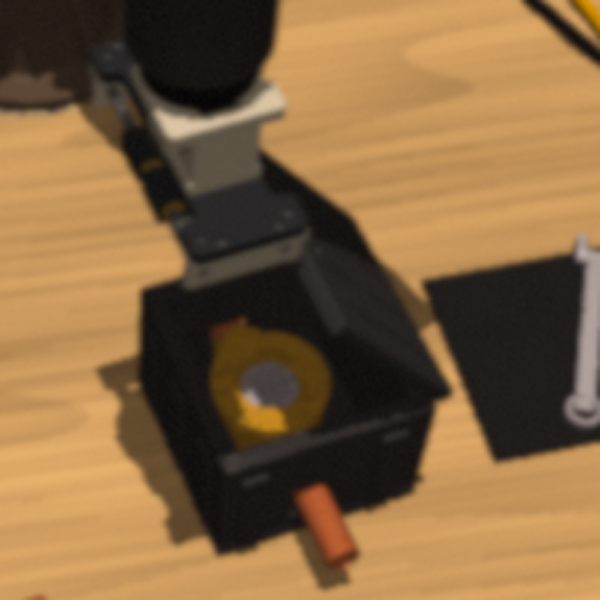

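```bash
python3 - <<'E'
from h import *
c,s=save('top','t1b.png')
a=load('s1.png')[0]['color']; 
cv2.imwrite('pics/both.png',np.hstack([cv2.resize(c['color'][200:480,150:450],None,fx=1.3,fy=1.3),cv2.resize(a[0:280,200:500],None,fx=1.3,fy=1.3)])[:,:,::-1])
E
```

```text
(no output)
```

View pics/both.png

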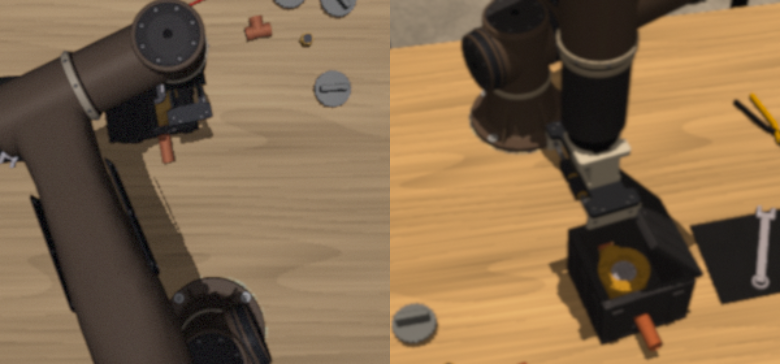

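```bash
python3 - <<'E'
from h import *
c,s=load('s1.png')
for uv in [(400,18),(420,8),(385,25),(392,22)]:
    t,d=ray(c,uv); print(uv,(t+d*(.56-t[0])/d[0]).round(3))
cv2.imwrite('pics/s1up.png',cv2.resize(c['color'][0:160,280:500],None,fx=3.5,fy=3.5)[:,:,::-1])
E
```

```text
(400, 18) [0.56  0.104 0.654]
(420, 8) [0.56  0.134 0.668]
(385, 25) [0.56  0.081 0.645]
(392, 22) [0.56  0.092 0.649]
```

View pics/s1up.png

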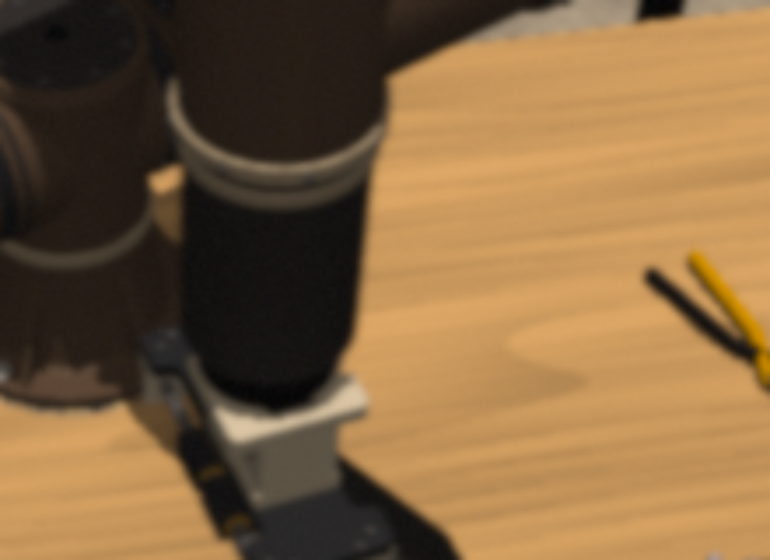

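Request:
{"fn": "apply_moves", "kwargs": {
  "commands": [
    {"grip": 0, "dp": [-25, 0, 0], "yaw": 0},
    {"grip": 0, "dp": [-40, 0, 0], "yaw": 0},
    {"grip": 0, "dp": [-50, 0, 0], "yaw": 0},
    {"grip": 0, "dp": [-60, 0, 0], "yaw": 0},
    {"grip": 0, "dp": [-70, 0, 0], "yaw": 0},
    {"grip": 0, "dp": [-80, 0, 0], "yaw": 0},
    {"grip": 0, "dp": [-90, 0, 0], "yaw": 0},
    {"grip": 0, "dp": [-100, 0, 0], "yaw": 0},
    {"grip": 0, "dp": [-110, 0, 0], "yaw": 0},
    {"grip": 0, "dp": [-120, 0, 0], "yaw": 0}
  ]
}}

```text
time_s: 3.0
tcp_pos: [0.5146, 0.164, 0.269]
eef_rot: [180.0, -0.0, -79.5]
contact_force: [0.2, 0.8, 0.3]
gripper_width: 0.0004
```

```bash
python3 - <<'E'
from h import *
c,s=save('scene','s2.png'); print(s['tcp_pos'],s['eef_rot'],s['contact_force'])
cv2.imwrite('pics/s2c.png',cv2.resize(c['color'][80:280,290:490],None,fx=3,fy=3,interpolation=cv2.INTER_CUBIC)[:,:,::-1])
E
```

```text
[0.51461036 0.16397492 0.26895134] [ 1.79999044e+02 -7.80833192e-04 -7.95068921e+01] [0.23168153 0.79003734 0.28635438]
```

View pics/s2c.png

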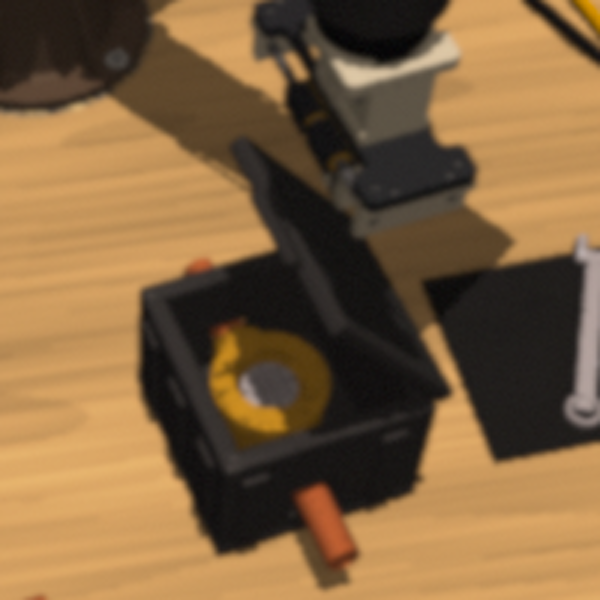

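Request:
{"fn": "apply_moves", "kwargs": {
  "commands": [
    {"grip": 0, "dp": [0, 0, -50], "yaw": 0},
    {"grip": 0, "dp": [60, 0, -50], "yaw": 0},
    {"grip": 0, "dp": [122, 0, -50], "yaw": 0},
    {"grip": 0, "dp": [128, 0, 0], "yaw": 0},
    {"grip": 0, "dp": [128, 0, 39], "yaw": 0},
    {"grip": 0, "dp": [128, 0, 39], "yaw": 0}
  ]
}}

```text
time_s: 3.8
tcp_pos: [0.5362, 0.0366, 0.2275]
eef_rot: [179.7, -0.0, -79.6]
contact_force: [0.0, 0.5, 0.4]
gripper_width: 0.0007
```

```bash
python3 - <<'E'
from h import *
c,s=save('scene','s3.png'); print(s['tcp_pos'],s['eef_rot'],s['contact_force'])
cv2.imwrite('pics/s3c.png',cv2.resize(c['color'][80:280,290:490],None,fx=3,fy=3,interpolation=cv2.INTER_CUBIC)[:,:,::-1])
c,s=save('wrist','w3.png')
E
```

```text
[0.53624014 0.03660849 0.2274616 ] [ 1.79675765e+02 -4.88078960e-02 -7.95598168e+01] [0.0184146  0.49365366 0.3729966 ]
```

View pics/s3c.png

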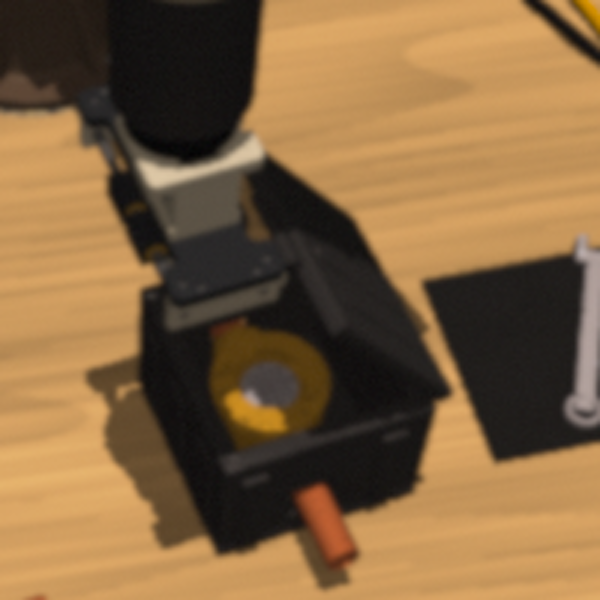

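View pics/w3.png

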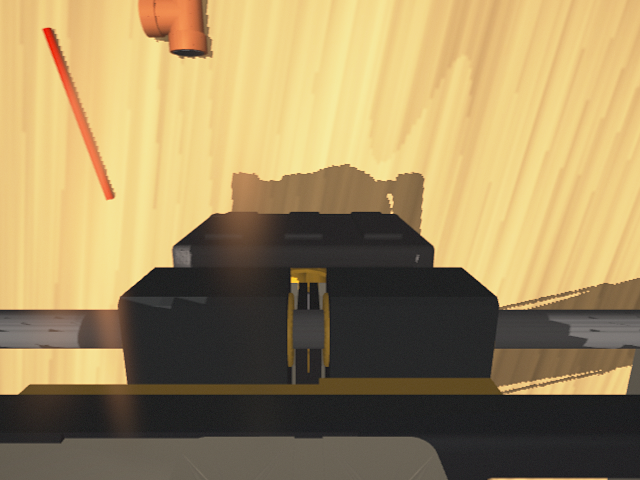

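Request:
{"fn": "apply_moves", "kwargs": {
  "commands": [
    {"grip": 0, "dp": [-25, 0, 2], "yaw": 0},
    {"grip": 0, "dp": [-38, 0, 2], "yaw": 0},
    {"grip": 0, "dp": [-46, 0, -4], "yaw": 0},
    {"grip": 0, "dp": [-54, 0, -10], "yaw": 0},
    {"grip": 0, "dp": [-62, 0, -17], "yaw": 0},
    {"grip": 0, "dp": [-70, 0, -24], "yaw": 0},
    {"grip": 0, "dp": [-78, 0, -29], "yaw": 0},
    {"grip": 0, "dp": [-86, 0, -34], "yaw": 0},
    {"grip": 0, "dp": [-94, 0, -39], "yaw": 0},
    {"grip": 0, "dp": [-102, 0, -43], "yaw": 0}
  ]
}}

```text
time_s: 5.15
tcp_pos: [0.5193, 0.1382, 0.2732]
eef_rot: [180.0, -0.0, -79.5]
contact_force: [0.4, -1.6, -0.9]
gripper_width: 0.0005
```

```bash
python3 - <<'E'
from h import *
c,s=save('scene','s4.png'); print(s['tcp_pos'],s['eef_rot'],s['contact_force'])
cv2.imwrite('pics/s4c.png',cv2.resize(c['color'][80:280,290:490],None,fx=3,fy=3,interpolation=cv2.INTER_CUBIC)[:,:,::-1])
E
```

```text
[0.51933494 0.13822323 0.27319575] [ 1.79993011e+02 -1.15200298e-03 -7.95151123e+01] [ 0.39788634 -1.63512821 -0.89842252]
```

View pics/s4c.png

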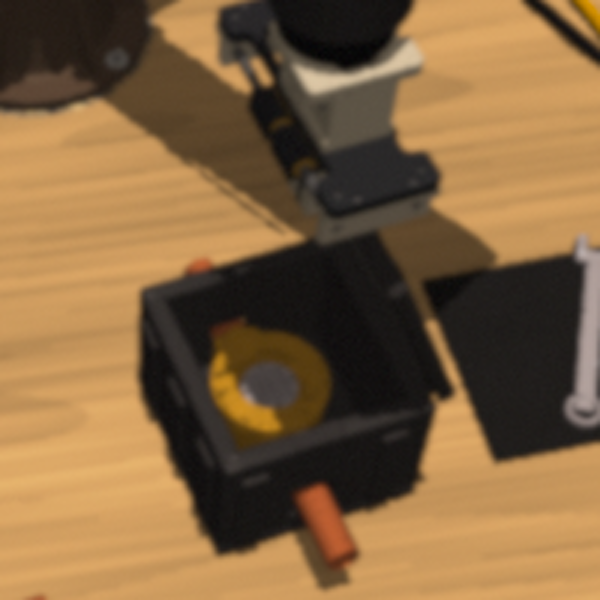

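Request:
{"fn": "apply_moves", "kwargs": {
  "commands": [
    {"grip": 0, "dp": [-8, 0, -2], "yaw": 0},
    {"grip": 0, "dp": [-16, 0, -5], "yaw": 0},
    {"grip": 0, "dp": [-24, 0, -5], "yaw": 0},
    {"grip": 0, "dp": [-32, 0, -5], "yaw": 0},
    {"grip": 0, "dp": [-40, 0, -5], "yaw": 0},
    {"grip": 0, "dp": [-48, 0, -5], "yaw": 0},
    {"grip": 0, "dp": [-56, 0, -5], "yaw": 0},
    {"grip": 0, "dp": [-62, 0, -5], "yaw": 0},
    {"grip": 0, "dp": [-68, 0, -5], "yaw": 0},
    {"grip": 0, "dp": [-71, 0, -5], "yaw": 0},
    {"grip": 0, "dp": [-71, 0, -5], "yaw": 0}
  ]
}}

```text
time_s: 6.58
tcp_pos: [0.5064, 0.208, 0.2777]
eef_rot: [180.0, 0.0, -79.5]
contact_force: [-0.2, 0.5, -0.8]
gripper_width: 0.0007
```

```bash
python3 - <<'E'
from h import *
c,s=save('scene','s5.png'); print(s['tcp_pos'],s['eef_rot'],s['contact_force'])
F=np.array([.523,.119,0]);Rz=R.from_euler('z',10.5,degrees=True).as_matrix(); print('f',(Rz.T@(s['tcp_pos']-F)).round(4))
for th in (1.37,1.47,1.57,1.67,1.77):
  print(th,[((proj(c,F+Rz@(np.array([x,98-178*np.cos(th)+o*np.sin(th),132+178*np.sin(th)+o*np.cos(th)])/1000))-[290,80])*3).round(0).tolist() for x in (95,-95) for o in (0,16)])
cv2.imwrite('pics/s5c.png',cv2.resize(c['color'][80:280,290:490],None,fx=3,fy=3,interpolation=cv2.INTER_CUBIC)[:,:,::-1])
E
```

```text
[0.5063586  0.20803837 0.2777016 ] [ 1.79985126e+02  3.65525834e-02 -7.95006175e+01] [-0.18719545  0.50437346 -0.8121797 ]
f [-1.000e-04  9.060e-02  2.777e-01]
1.37 [[427.0, 276.0], [449.0, 267.0], [314.0, 85.0], [334.0, 77.0]]
1.47 [[451.0, 266.0], [473.0, 258.0], [337.0, 76.0], [357.0, 69.0]]
1.57 [[475.0, 258.0], [496.0, 252.0], [359.0, 69.0], [379.0, 64.0]]
1.67 [[498.0, 252.0], [519.0, 247.0], [381.0, 64.0], [400.0, 60.0]]
1.77 [[521.0, 247.0], [540.0, 244.0], [402.0, 61.0], [420.0, 59.0]]
```

View pics/s5c.png

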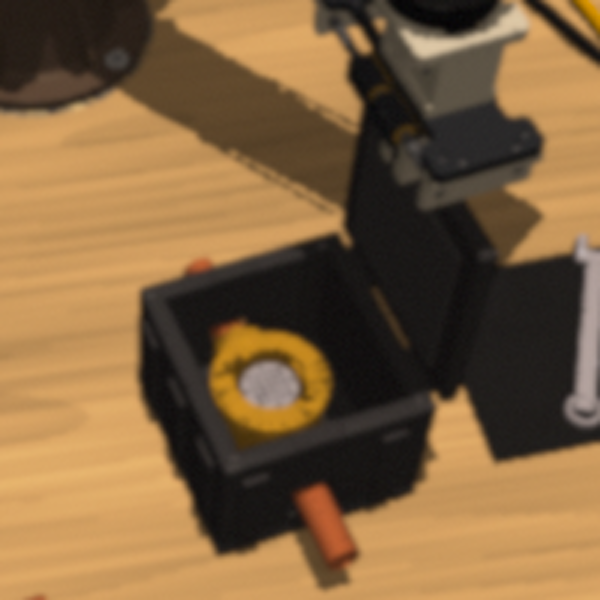

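Request:
{"fn": "apply_moves", "kwargs": {
  "commands": [
    {"grip": 0, "dp": [-5, 0, 0], "yaw": 0},
    {"grip": 0, "dp": [-10, 0, 0], "yaw": 0},
    {"grip": 0, "dp": [-12, 0, 0], "yaw": 0},
    {"grip": 0, "dp": [-12, 0, 0], "yaw": 0},
    {"grip": 0, "dp": [-12, 0, 0], "yaw": 0},
    {"grip": 0, "dp": [10, 0, 0], "yaw": 0},
    {"grip": 0, "dp": [50, 0, 0], "yaw": 0},
    {"grip": 0, "dp": [80, 0, 0], "yaw": 0},
    {"grip": 0, "dp": [80, 0, 0], "yaw": 0}
  ]
}}

```text
time_s: 7.75
tcp_pos: [0.5214, 0.1266, 0.2784]
eef_rot: [-180.0, 0.0, -79.7]
contact_force: [-0.3, 0.1, 0.2]
gripper_width: 0.0005
```

```bash
python3 - <<'E'
from h import *
c,s=save('scene','s6.png'); print(s['tcp_pos'],s['eef_rot'],s['contact_force'])
cv2.imwrite('pics/s6c.png',cv2.resize(c['color'][80:280,290:490],None,fx=3,fy=3,interpolation=cv2.INTER_CUBIC)[:,:,::-1])
print(to_move([.455,-.28,.3],0))
E
```

```text
[0.52140561 0.12655494 0.27841032] [-1.79953229e+02  1.63847673e-02 -7.96618628e+01] [-0.29682057  0.05966055  0.24938672]
(array([388.9, 138.6, -21.9]), np.float64(-1.3899))
```

View pics/s6c.png

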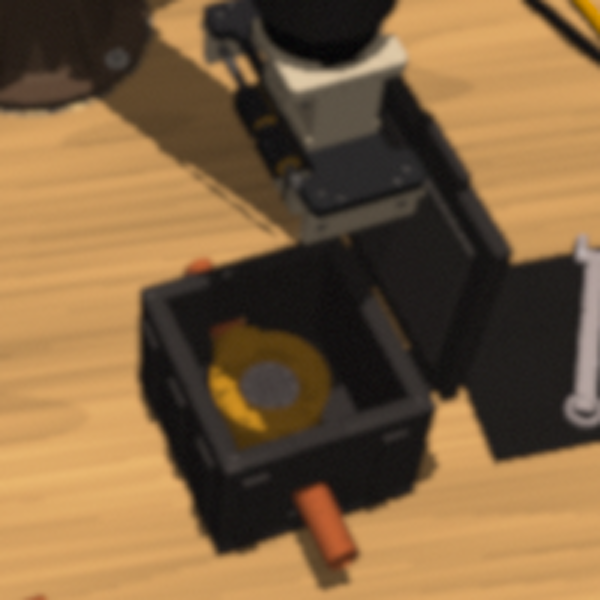

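```bash
python3 - <<'E'
from h import *
print(to_move([.455,.105,.37],0))
E
```

```text
(array([ 10.2,  69.3, -91.7]), np.float64(-1.3899))
```

Request:
{"fn": "apply_moves", "kwargs": {
  "commands": [
    {"grip": 0, "dp": [30, 20, -50], "yaw": 0},
    {"grip": 0, "dp": [30, 50, -92], "yaw": -0.1},
    {"grip": 1, "dp": [10, 69, -92], "yaw": -0.3},
    {"grip": 1, "dp": [10, 69, -92], "yaw": -1.39},
    {"grip": 1, "dp": [10, 69, -92], "yaw": -1.39},
    {"grip": 1, "dp": [10, 69, -92], "yaw": -1.39},
    {"grip": 1, "dp": [10, 69, -92], "yaw": -1.39},
    {"grip": 1, "dp": [10, 69, -92], "yaw": -1.39},
    {"grip": 1, "dp": [10, 69, -92], "yaw": -1.39},
    {"grip": 1, "dp": [10, 69, -92], "yaw": -1.39}
  ]
}}

```text
time_s: 9.05
tcp_pos: [0.4551, 0.1068, 0.3701]
eef_rot: [-180.0, -0.0, 0.1]
contact_force: [0.3, -0.9, -0.4]
gripper_width: 0.0749
```

```bash
python3 - <<'E'
from h import *
c,s=save('wrist','w7.png'); print(s['tcp_pos'],s['eef_rot'],s['contact_force'],s['qd'].round(2))
E
```

```text
[0.45507902 0.10681077 0.37009254] [-1.79977178e+02 -1.96793993e-02  9.46885232e-02] [ 0.32564262 -0.89356109 -0.43591299] [-0.11  0.12 -0.04  0.09 -0.03 -5.26]
```

View pics/w7.png

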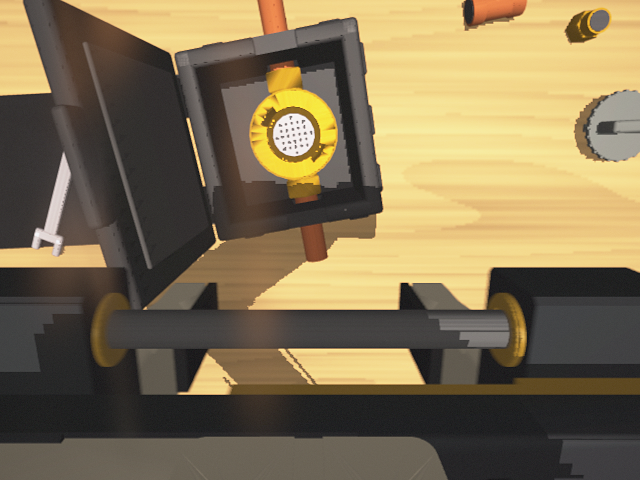

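```bash
python3 - <<'E'
from h import *
c,s=load('w7.png'); im=c['color']
x=cv2.resize(im[0:280,160:400],None,fx=2.5,fy=2.5,interpolation=cv2.INTER_CUBIC)[:600]; cv2.imwrite('pics/w7c.png',x[:,:,::-1])
h=cv2.cvtColor(im,cv2.COLOR_RGB2HSV)
m=((h[...,0]>18)&(h[...,0]<32)&(h[...,1]>150)).astype(np.uint8)
k=np.zeros_like(m);k[60:205,235:350]=1;m*=k
# sample outer boundary: radial scan
c0=np.array([293.5,134.]);pts=[]
for a in np.arange(0,360,3):
    d=np.array([np.cos(np.radians(a)),np.sin(np.radians(a))])
    rr=[r for r in np.arange(25,60,.5) if m[tuple(np.round(c0+r*d).astype(int)[::-1])]]
    if rr: 
        r=max(rr); pts.append((a,r))
print([(int(a),float(r)) for a,r in pts])
P=np.array([c0+r*np.array([np.cos(np.radians(a)),np.sin(np.radians(a))]) for a,r in pts if 40<r<48])
W=np.array([onz(c,p,.092,s)[:2] for p in P])
from scipy.optimize import least_squares
f=least_squares(lambda q:np.hypot(W[:,0]-q[0],W[:,1]-q[1])-q[2],[.523,.119,.046],loss='soft_l1',f_scale=.001); print(f.x,np.sqrt(2*f.cost/len(W)),len(W))
for uv in [(355,18),(382,213),(217,240),(177,55)]: print(uv,onz(c,uv,.132,s).round(4))
for a,b in [((260,0),(306,262)),((283,0),(326,259))]: pass
E
```

```text
[(0, 43.0), (3, 43.0), (6, 43.0), (9, 43.5), (12, 42.5), (15, 43.0), (18, 43.0), (21, 43.0), (24, 43.0), (27, 42.5), (30, 42.5), (33, 44.0), (36, 43.0), (39, 43.5), (42, 44.0), (45, 43.5), (48, 43.5), (51, 44.0), (54, 43.5), (57, 44.0), (60, 47.5), (63, 57.0), (66, 59.5), (69, 59.5), (72, 59.5), (75, 59.5), (78, 59.5), (81, 59.5), (84, 59.5), (87, 59.5), (90, 59.5), (93, 59.5), (96, 56.5), (99, 45.0), (102, 44.0), (105, 43.5), (108, 44.5), (111, 44.0), (114, 44.0), (117, 44.0), (120, 44.0), (123, 44.5), (126, 44.0), (129, 44.0), (132, 43.5), (135, 43.5), (138, 44.0), (141, 43.5), (144, 43.0), (147, 43.0), (150, 43.5), (153, 43.5), (156, 43.5), (159, 43.0), (162, 43.5), (165, 44.0), (168, 43.5), (171, 43.5), (174, 44.0), (177, 44.0), (180, 44.0), (183, 44.0), (186, 44.0), (189, 43.5), (192, 43.5), (195, 44.5), (198, 44.0), (201, 43.5), (204, 44.5), (207, 44.5), (210, 45.0), (213, 44.5), (216, 45.0), (219, 45.0), (222, 45.5), (225, 45.0), (228, 45.0), (231, 45.5), (234, 45.5), (237, 45.5), (240, 49.5), (243, 57.0), (246, 59.5), (249, 59.5), (252, 59.5), (255, 59.5), (258, 59.5), (261, 59.5), (264, 59.5), (267, 59.5), (270, 59.5), (273, 59.5), (276, 58.5), (279, 51.0), (282, 45.0), (285, 46.0), (288, 45.0), (291, 44.5), (294, 45.0), (297, 45.0), (300, 45.5), (303, 44.5), (306, 44.0), (309, 44.0), (312, 44.5), (315, 44.5), (318, 44.0), (321, 43.5), (324, 44.0), (327, 44.0), (330, 43.5), (333, 43.5), (336, 43.5), (339, 43.5), (342, 43.5), (345, 43.0), (348, 42.5), (351, 43.5), (354, 43.0), (357, 43.0)]
[0.52471355 0.1240791  0.04717878] 0.00044265298729231797 94
(355, 18) [0.6293 0.0644 0.132 ]
(382, 213) [0.4456 0.0307 0.132 ]
(217, 240) [0.4162 0.204  0.132 ]
(177, 55) [0.5971 0.2325 0.132 ]
```

View pics/w7c.png

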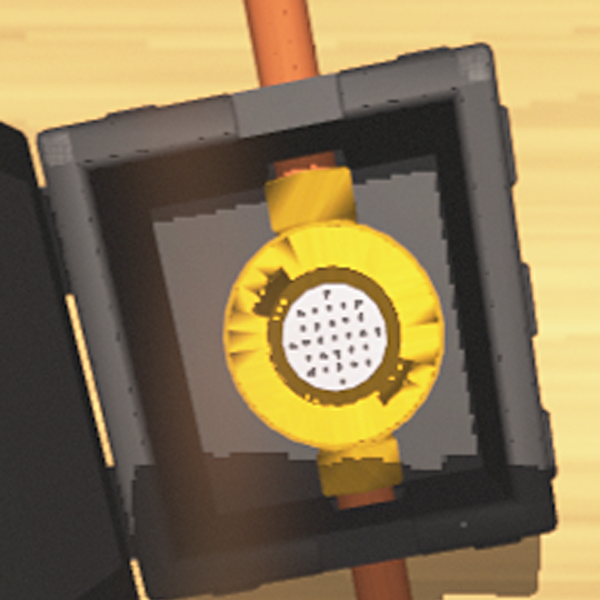

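```bash
python3 - <<'E'
from h import *
c,s=load('w7.png'); im=c['color']
h=cv2.cvtColor(im,cv2.COLOR_RGB2HSV)
m=((h[...,0]<12)&(h[...,1]>140)&(h[...,2]>60))
pp=[]
for r in list(range(2,28,3))+list(range(222,256,3)):
    xs=np.where(m[r,230:340])[0]+230
    if len(xs)>8: p=(xs.min()+xs.max())/2; w=onz(c,(p,r),.055,s); pp.append(w[:2]); 
pp=np.array(pp); print(len(pp),pp[[0,-1]]); k=np.polyfit(pp[:,0],pp[:,1],1); print('yaw',np.degrees(np.arctan(k[0])),'resid',np.std(pp[:,1]-np.polyval(k,pp[:,0])), 'y at .5247',np.polyval(k,.5247))
# gaps
g1=onz(c,(160+270/2.5,295/2.5),.092,s);g2=onz(c,(160+395/2.5,380/2.5),.092,s);d=g1-g2;print('gap',g1,g2,np.degrees(np.arctan2(d[1],d[0]))-45,(g1+g2)/2)
print(to_move([.465,-.297,.336],0))
E
```

```text
20 [[0.66459292 0.14967079]
 [0.37792152 0.09744876]]
yaw 10.467635319631194 resid 0.001306295942776337 y at .5247 0.12388127238098193
gap [0.54179726 0.15103669 0.092     ] [0.50615682 0.09688226 0.092     ] 11.650041567979777 [0.52397704 0.12395948 0.092     ]
(array([ 10.3, 403.8,  33.9]), np.float64(-0.0009))
```

Request:
{"fn": "apply_moves", "kwargs": {
  "commands": [
    {"grip": 1, "dp": [10, 404, 34], "yaw": 0},
    {"grip": 1, "dp": [10, 404, 34], "yaw": 0},
    {"grip": 1, "dp": [10, 404, 34], "yaw": 0},
    {"grip": 1, "dp": [10, 404, 34], "yaw": 0},
    {"grip": 1, "dp": [10, 404, 34], "yaw": 0},
    {"grip": 1, "dp": [10, 404, 34], "yaw": 0},
    {"grip": 1, "dp": [10, 404, 34], "yaw": 0},
    {"grip": 1, "dp": [10, 404, 34], "yaw": 0},
    {"grip": 1, "dp": [10, 404, 34], "yaw": 0}
  ]
}}

```text
time_s: 10.22
tcp_pos: [0.466, -0.2973, 0.3359]
eef_rot: [-180.0, 0.0, -0.0]
contact_force: [0.8, 0.8, -0.0]
gripper_width: 0.088
```

```bash
python3 - <<'E'
from h import *
c,s=save('wrist','w8.png'); print(s['tcp_pos'],s['eef_rot'],s['contact_force'],s['qd'].round(2))
E
```

```text
[ 0.46596088 -0.29728934  0.3358822 ] [-1.79988981e+02  9.14253338e-03 -1.10100750e-02] [ 0.79363137  0.75528017 -0.02427822] [ 1.14 -0.85 -0.16 -0.1  -0.07  0.68]
```

View pics/w8.png

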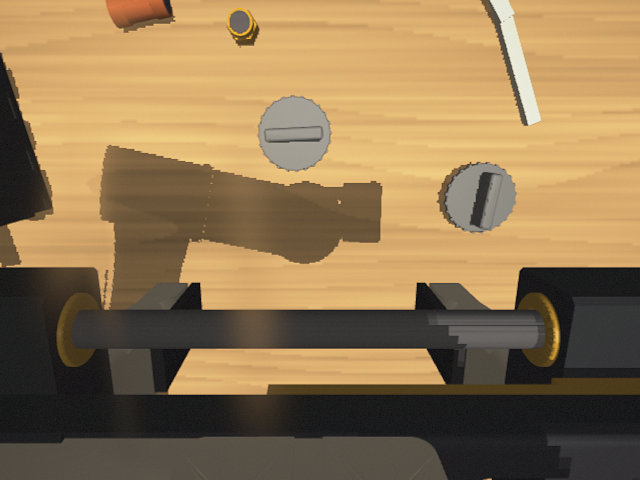

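```bash
python3 - <<'E'
from h import *
from scipy.optimize import least_squares
c,s=load('w8.png'); im=c['color']
h=cv2.cvtColor(im,cv2.COLOR_RGB2HSV); m=((h[...,1]<60)).astype(np.uint8)
nn,l,st,ce=cv2.connectedComponentsWithStats(m); i=l[150,294]; print(st[i],ce[i])
mm=(l==i).astype(np.uint8); cn=max(cv2.findContours(mm,cv2.RETR_EXTERNAL,cv2.CHAIN_APPROX_NONE)[0],key=len)[:,0]
W=np.array([onz(c,p,.028,s)[:2] for p in cn.astype(float)])
for it in range(1):
    f=least_squares(lambda q:np.hypot(W[:,0]-q[0],W[:,1]-q[1])-q[2],[.535,-.28,.042],loss='soft_l1',f_scale=.0005); print(f.x,len(W))
x=cv2.resize(im[80:190,240:350],None,fx=5,fy=5,interpolation=cv2.INTER_CUBIC); cv2.imwrite('pics/w8c.png',x[:,:,::-1])
E
```

```text
[ 258   95   73   77 4194] [294.02408202 132.94206009]
[ 0.5365458  -0.28022651  0.040911  ] 229
```

View pics/w8c.png

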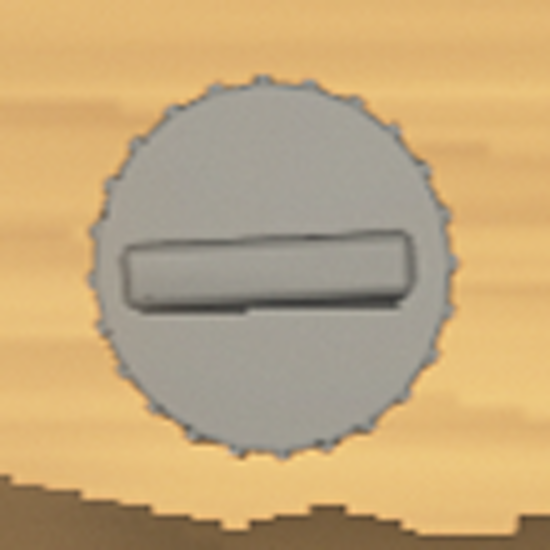

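```bash
python3 - <<'E'
from h import *
c,s=load('w8.png')
q=[onz(c,(240+x/5,80+y/5),.058,s)[:2] for x,y in [(124,246),(412,232),(413,292),(128,306)]]
q=np.array(q); print(q,q.mean(0)); d=q[1]-q[0]+q[2]-q[3]; print(np.linalg.norm(d)/2,np.degrees(np.arctan2(d[1],d[0])))
print(to_move([.5365,-.2800,.12],-2.7))
E
```

```text
[[ 0.54098482 -0.24956537]
 [ 0.54394015 -0.31194613]
 [ 0.53136093 -0.31228016]
 [ 0.52836546 -0.25011675]] [ 0.53616284 -0.2809771 ]
0.06234312300914774 -87.2644507886993
(array([ 70.3, -16.8, 216.2]), np.float64(0.0483))
```

Request:
{"fn": "apply_moves", "kwargs": {
  "commands": [
    {"grip": 1, "dp": [60, -17, 60], "yaw": -0.047},
    {"grip": 1, "dp": [70, -17, 120], "yaw": -0.047},
    {"grip": 1, "dp": [70, -17, 180], "yaw": -0.047},
    {"grip": 1, "dp": [70, -17, 235], "yaw": -0.047},
    {"grip": 1, "dp": [70, -17, 260], "yaw": -0.047},
    {"grip": 1, "dp": [70, -17, 265], "yaw": -0.047},
    {"grip": 1, "dp": [70, -17, 265], "yaw": -0.047}
  ]
}}

```text
time_s: 11.15
tcp_pos: [0.5371, -0.28, 0.0724]
eef_rot: [180.0, -0.1, 2.9]
contact_force: [-0.4, -0.6, 0.4]
gripper_width: 0.0874
```

```bash
python3 - <<'E'
from h import *
c,s=save('wrist','w9.png'); print(s['tcp_pos'],s['eef_rot'],s['contact_force'],s['qd'].round(2))
print(to_move([.5363,-.2804,.0315],2.7))
E
```

```text
[ 0.53711441 -0.28000423  0.07244066] [ 1.79953636e+02 -9.40131343e-02  2.87761326e+00] [-0.38511604 -0.58989874  0.42343281] [-0.43 -1.22  1.02  0.22 -0.12  0.2 ]
(array([-1.3,  0.1, 41.5]), np.float64(0.0029))
```

View pics/w9.png

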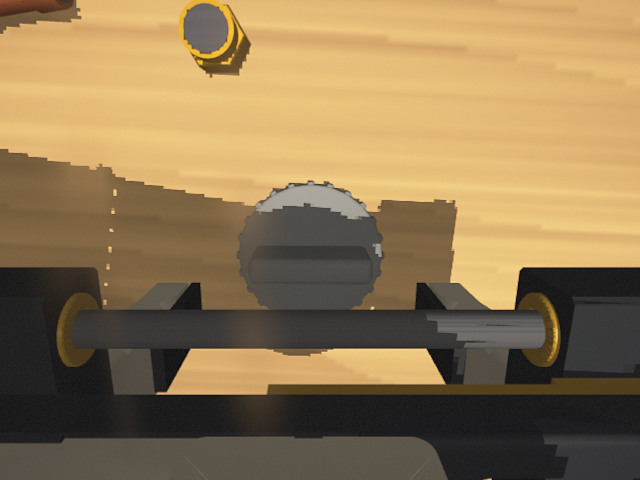

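```bash
python3 - <<'E'
from h import *
c,s=load('w9.png')
x=cv2.resize(c['color'][170:320,220:400],None,fx=4,fy=4,interpolation=cv2.INTER_CUBIC); x=np.clip(x.astype(float)*1.8,0,255).astype(np.uint8); cv2.imwrite('pics/w9c.png',x[:,:,::-1])
E
```

```text
(no output)
```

View pics/w9c.png

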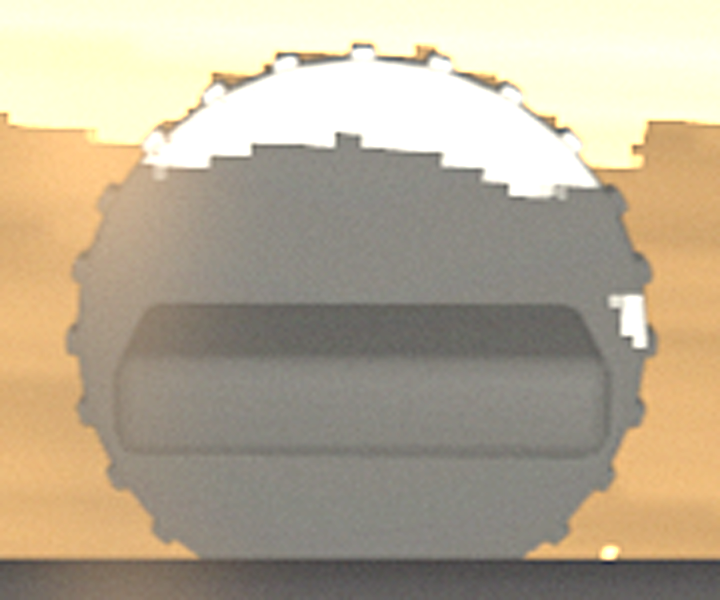

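```bash
python3 - <<'E'
from h import *
c,s=load('w9.png'); p=onz(c,(220+363.5/4,170+406/4),.058,s);print(p, to_move([p[0],p[1],.0315],2.5,s))
for z in (.058,): print([onz(c,(220+x/4,170+y/4),z,s).round(4)[:2] for x,y in [(118,400),(609,406),(363,357),(363,455)]])
E
```

```text
[ 0.53730688 -0.28045449  0.058     ] (array([ 0.1,  0.4, 40.9]), np.float64(0.0066))
[array([ 0.5365, -0.2493]), array([ 0.5389, -0.3117]), array([ 0.5438, -0.28  ]), array([ 0.5307, -0.2807])]
```

Request:
{"fn": "apply_moves", "kwargs": {
  "commands": [
    {"grip": 1, "dp": [0, 0, 20], "yaw": 0.005},
    {"grip": 1, "dp": [0, 0, 35], "yaw": 0.005},
    {"grip": 1, "dp": [0, 0, 41], "yaw": 0.005},
    {"grip": 1, "dp": [0, 0, 41], "yaw": 0.005},
    {"grip": 0.5, "dp": [0, 0, 41], "yaw": 0.005},
    {"grip": 0.5, "dp": [0, 0, 41], "yaw": 0.005},
    {"grip": 0.5, "dp": [0, 0, 41], "yaw": 0.005},
    {"grip": 0.5, "dp": [0, 0, 41], "yaw": 0.005},
    {"grip": 0.5, "dp": [0, 0, 41], "yaw": 0.005}
  ],
  "newtons": 45
}}

```text
time_s: 12.32
tcp_pos: [0.5368, -0.2811, 0.0309]
eef_rot: [179.9, -0.1, 2.6]
contact_force: [0.4, -4.4, 5.3]
gripper_width: 0.0459
```

```bash
python3 - <<'E'
from h import *
c,s=save('wrist','w10.png'); print(s['tcp_pos'],s['contact_force'],s['gripper_width'])
c2,_=save('scene','s10.png'); cv2.imwrite('pics/s10c.png',cv2.resize(c2['color'][150:300,150:300],None,fx=4,fy=4,interpolation=cv2.INTER_CUBIC)[:,:,::-1])
E
```

```text
[ 0.53684936 -0.28112956  0.0308644 ] [ 0.35473976 -4.44992625  5.31954512] 0.04590714528729493
```

View pics/w10.png

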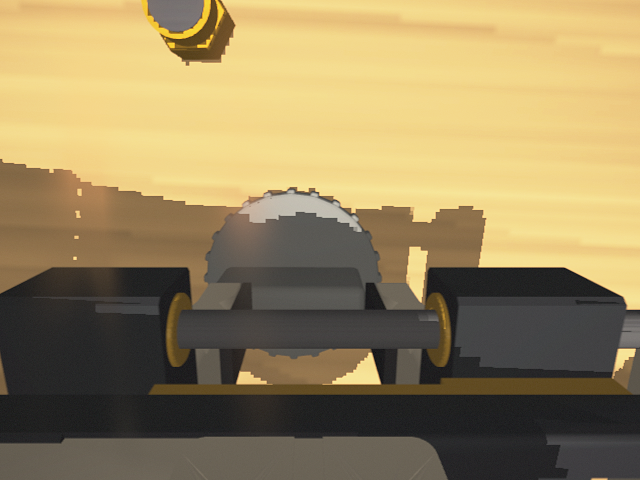

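View pics/s10c.png

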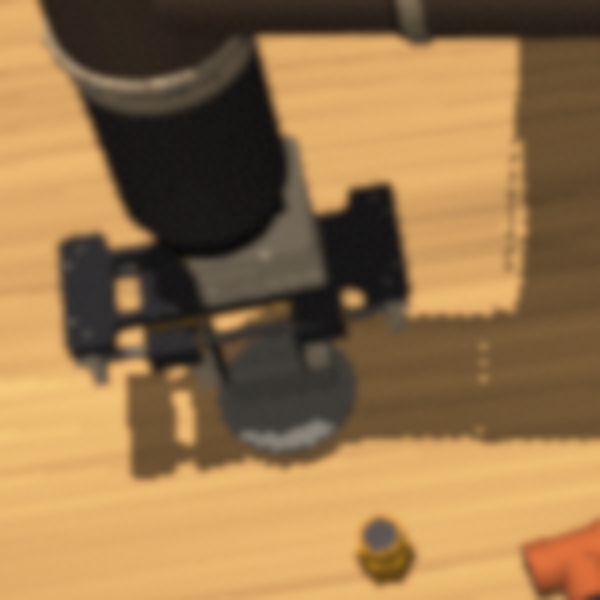

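```bash
python3 - <<'E'
from h import *
c,s=load('w10.png')
yaw=2.6; Rz=R.from_euler('z',yaw-90,degrees=True).as_matrix(); 
for z in (.028,.058):
  print(z,[proj(c,np.array([.5370,-.2805,z])+Rz@np.array([x,y,0]),s).round(0).tolist() for x,y in [(-.032,.007),(.032,.007),(.032,-.007),(-.032,-.007)]])
print('disc',[proj(c,np.array([.5370,-.2805,.028])+np.array([x,y,0]),s).round(0).tolist() for x,y in [(.042,0),(0,.042),(0,-.042),(-.042,0)]])
x=cv2.resize(c['color'][180:380,150:480],None,fx=2.4,fy=2.4,interpolation=cv2.INTER_CUBIC); x=np.clip(x.astype(float)*2,0,255).astype(np.uint8); cv2.imwrite('pics/w10c.png',x[:,:,::-1])
E
```

```text
0.028 [[242.0, 265.0], [376.0, 265.0], [375.0, 293.0], [243.0, 293.0]]
0.058 [[230.0, 287.0], [388.0, 287.0], [386.0, 319.0], [232.0, 319.0]]
disc [[313.0, 192.0], [221.0, 275.0], [396.0, 283.0], [305.0, 357.0]]
```

View pics/w10c.png

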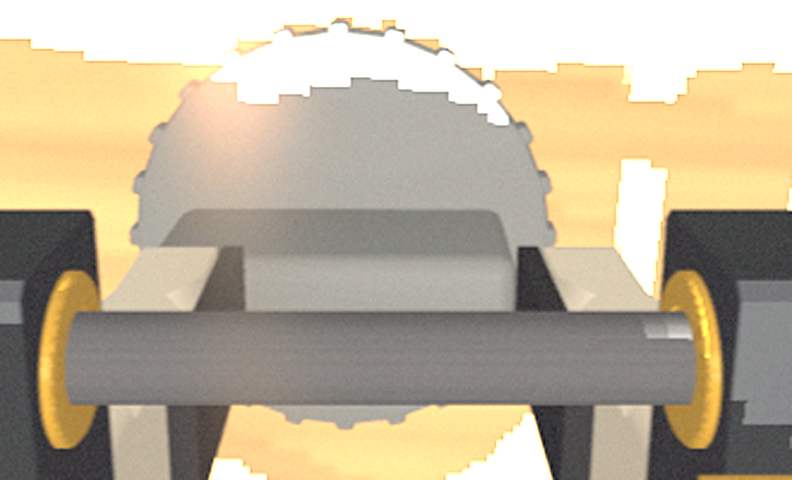

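```bash
python3 - <<'E'
from h import *
c,s=load('s10.png')
x=cv2.resize(c['color'][215:270,190:250],None,fx=10,fy=10,interpolation=cv2.INTER_CUBIC); x=np.clip(x.astype(float)*2.5,0,255).astype(np.uint8); cv2.imwrite('pics/s10d.png',x[:,:,::-1])
for P in [(0.5369,-.2811+.023,.031),(0.5369,-.2811-.023,.031),(0.5369,-.2811+.023,.058),(0.5369,-.2811-.023,.058)]: print(((proj(c,P)-[190,215])*10).round(0))
for dy in (0,.0086):
  for P in [(.537,-.2805+.032+dy,.058),(.537,-.2805-.032+dy,.058),(.537,-.2805+.042+dy,.028),(.537,-.2805-.042+dy,.028)]:
    print(dy,((proj(c,P)-[190,215])*10).round(0))
E
```

```text
[375. 305.]
[188. 332.]
[358. 247.]
[168. 275.]
0 [398. 242.]
0 [133. 280.]
0 [456. 300.]
0 [115. 349.]
0.0086 [433. 237.]
0.0086 [168. 275.]
0.0086 [491. 295.]
0.0086 [150. 344.]
```

View pics/s10d.png

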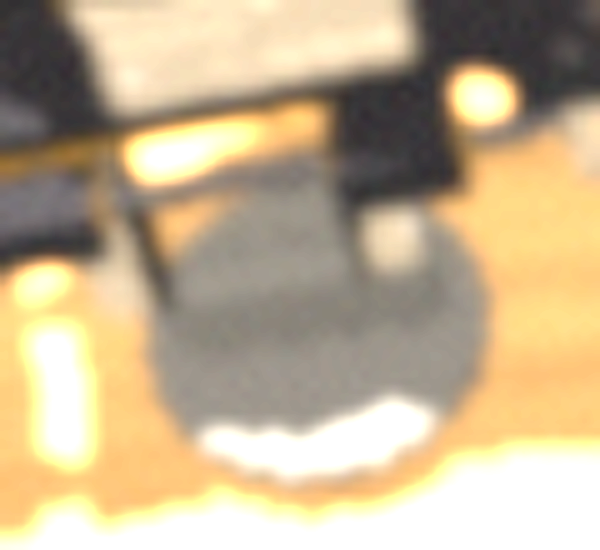

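Request:
{"fn": "apply_moves", "kwargs": {
  "commands": [
    {"grip": 0.55, "dp": [0, 0, 0], "yaw": 0},
    {"grip": 0.6, "dp": [0, 0, 0], "yaw": 0},
    {"grip": 0.7, "dp": [0, 0, 0], "yaw": 0},
    {"grip": 0.8, "dp": [0, 0, 0], "yaw": 0},
    {"grip": 1, "dp": [0, 0, 0], "yaw": 0},
    {"grip": 1, "dp": [0, 0, -20], "yaw": 0},
    {"grip": 1, "dp": [0, 0, -60], "yaw": 0},
    {"grip": 1, "dp": [-30, 0, -120], "yaw": 0},
    {"grip": 1, "dp": [-40, 0, -140], "yaw": 0},
    {"grip": 1, "dp": [-40, 0, -140], "yaw": 0}
  ],
  "newtons": 30
}}

```text
time_s: 13.68
tcp_pos: [0.4963, -0.2821, 0.1723]
eef_rot: [180.0, -0.2, 2.5]
contact_force: [0.3, -0.1, 0.1]
gripper_width: 0.0875
```

```bash
python3 - <<'E'
from h import *
c,s=save('wrist','w11.png'); print(s['tcp_pos'],s['eef_rot'],s['contact_force'],s['gripper_width'])
E
```

```text
[ 0.49631878 -0.28211216  0.17226739] [179.96988687  -0.23251891   2.51515746] [ 0.33049545 -0.10089955  0.05786828] 0.08752318928897043
```

View pics/w11.png

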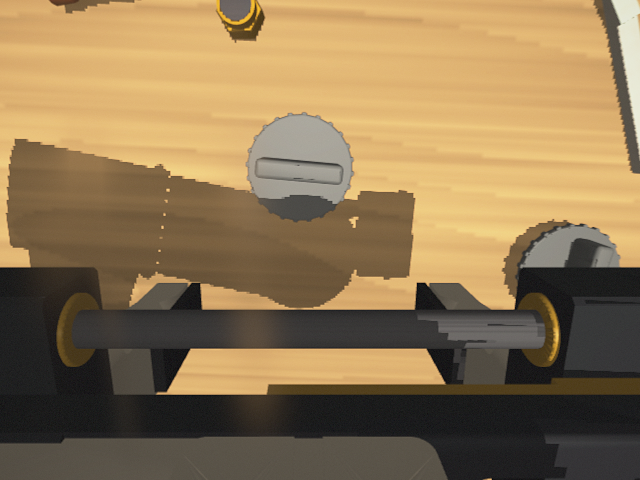

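```bash
python3 - <<'E'
from h import *
c,s=load('w11.png')
x=cv2.resize(c['color'][100:235,235:365],None,fx=4.4,fy=4.4,interpolation=cv2.INTER_CUBIC); cv2.imwrite('pics/w11c.png',x[:,:,::-1])
print(to_move([.5190,.1400,.34],-79.5))
print(to_move([.5190,.1400,.2784],-79.5))
# cover theta from w7
c,s=load('w7.png'); F=np.array([.5243,.124,0]);Rz=R.from_euler('z',10.4,degrees=True).as_matrix()
for th in (1.55,1.6,1.65,1.7):
  print(th,[proj(c,F+Rz@(np.array([x,98-d*np.cos(th)+o*np.sin(th),132+d*np.sin(th)+o*np.cos(th)])/1000),s).round(0).tolist() for x,d,o in ((95,178,0),(95,178,16),(-95,178,0),(-95,178,16),(35,192,0),(35,192,10),(-35,192,0),(-35,192,10))])
E
```

```text
(array([  41.8, -420.4, -169.2]), np.float64(1.4314))
(array([  41.7, -420.4, -107.6]), np.float64(1.4314))
1.55 [[70.0, -18.0], [41.0, -12.0], [165.0, 310.0], [140.0, 315.0], [92.0, 97.0], [74.0, 101.0], [129.0, 224.0], [112.0, 227.0]]
1.6 [[54.0, -15.0], [26.0, -9.0], [151.0, 312.0], [128.0, 316.0], [75.0, 101.0], [57.0, 104.0], [113.0, 227.0], [97.0, 230.0]]
1.65 [[39.0, -11.0], [12.0, -4.0], [138.0, 314.0], [115.0, 318.0], [58.0, 104.0], [41.0, 108.0], [98.0, 230.0], [82.0, 233.0]]
1.7 [[24.0, -7.0], [-2.0, -0.0], [126.0, 316.0], [103.0, 319.0], [42.0, 107.0], [26.0, 111.0], [83.0, 232.0], [67.0, 235.0]]
```

View pics/w11c.png

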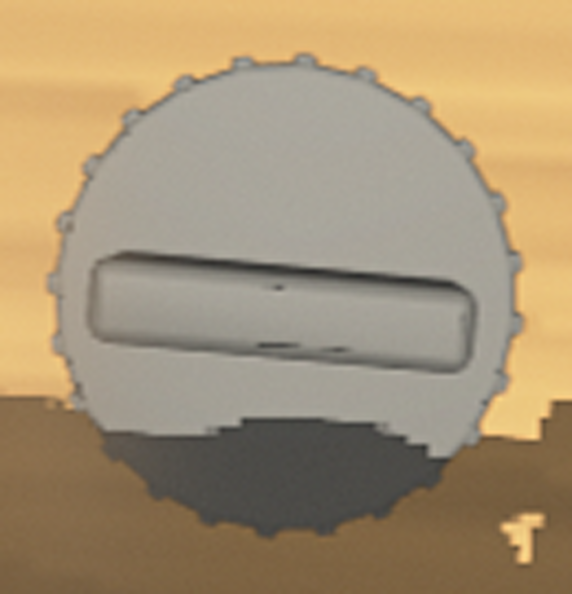

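Request:
{"fn": "apply_moves", "kwargs": {
  "commands": [
    {"grip": 0, "dp": [42, -420, -108], "yaw": 1.431},
    {"grip": 0, "dp": [42, -420, -108], "yaw": 1.431},
    {"grip": 0, "dp": [42, -420, -108], "yaw": 1.431},
    {"grip": 0, "dp": [42, -420, -108], "yaw": 1.431},
    {"grip": 0, "dp": [42, -420, -108], "yaw": 1.431},
    {"grip": 0, "dp": [42, -420, -108], "yaw": 1.431},
    {"grip": 0, "dp": [42, -420, -108], "yaw": 1.431},
    {"grip": 0, "dp": [42, -420, -108], "yaw": 1.431},
    {"grip": 0, "dp": [42, -420, -108], "yaw": 1.431},
    {"grip": 0, "dp": [42, -420, -108], "yaw": 1.431}
  ]
}}

```text
time_s: 14.98
tcp_pos: [0.5188, 0.14, 0.2761]
eef_rot: [179.8, -0.0, -79.4]
contact_force: [-0.4, 0.4, 0.2]
gripper_width: 0.0007
```

```bash
python3 - <<'E'
from h import *
print(get_state()['tcp_pos'],to_move([.5018,.2326,.2784],-79.5))
E
```

```text
[0.51880811 0.14000073 0.2761031 ] (array([-94.1,  -0.4,  -2.4]), np.float64(0.0024))
```

Request:
{"fn": "apply_moves", "kwargs": {
  "commands": [
    {"grip": 0, "dp": [-40, 0, -2], "yaw": 0},
    {"grip": 0, "dp": [-70, 0, -2], "yaw": 0},
    {"grip": 0, "dp": [-78, 0, -2], "yaw": 0},
    {"grip": 0, "dp": [-84, 0, -2], "yaw": 0},
    {"grip": 0, "dp": [-90, 0, -2], "yaw": 0},
    {"grip": 0, "dp": [-94, 0, -2], "yaw": 0},
    {"grip": 0, "dp": [-94, 0, -2], "yaw": 0},
    {"grip": 0, "dp": [-70, 0, -2], "yaw": 0},
    {"grip": 0, "dp": [-20, 0, -2], "yaw": 0},
    {"grip": 0, "dp": [30, 0, -2], "yaw": 0},
    {"grip": 0, "dp": [30, 0, -2], "yaw": 0}
  ]
}}

```text
time_s: 16.35
tcp_pos: [0.5254, 0.1075, 0.2806]
eef_rot: [-179.9, 0.0, -79.6]
contact_force: [-0.4, 1.4, -0.4]
gripper_width: 0.0005
```

```bash
python3 - <<'E'
from h import *
c,s=save('scene','s12.png'); print(s['tcp_pos'],s['eef_rot'],s['contact_force'])
F=np.array([.5243,.124,0]);Rz=R.from_euler('z',10.4,degrees=True).as_matrix()
for th in (1.57,1.62,1.67,1.72,1.77):
  print(th,[((proj(c,F+Rz@(np.array([x,98-178*np.cos(th)+o*np.sin(th),132+178*np.sin(th)+o*np.cos(th)])/1000))-[350,80])*5).round(0).tolist() for x in (95,-95) for o in (0,16)])
cv2.imwrite('pics/s12c.png',cv2.resize(c['color'][80:200,350:480],None,fx=5,fy=5,interpolation=cv2.INTER_CUBIC)[:,:,::-1])
# cap pose from w11
c,s=load('w11.png')
q=np.array([onz(c,(235+x/4.4,100+y/4.4),.058,s)[:2] for x,y in [(96,258),(472,290),(465,372),(90,335)]])
print(q,q.mean(0)); d=q[1]-q[0]+q[2]-q[3]; print(np.degrees(np.arctan2(d[1],d[0])))
d=[onz(c,(235+x/4.4,100+y/4.4),.028,s)[:2] for x,y in [(60,300),(515,300),(292,62),(285,530)]]; print(d, (d[0][1]+d[1][1])/2,(d[2][0]+d[3][0])/2)
E
```

```text
[0.5254478  0.10752407 0.28061994] [-1.79911428e+02  3.67316893e-02 -7.96453292e+01] [-0.44330221  1.44069519 -0.41276596]
1.57 [[504.0, 432.0], [540.0, 421.0], [310.0, 117.0], [343.0, 107.0]]
1.62 [[524.0, 426.0], [559.0, 417.0], [329.0, 112.0], [361.0, 104.0]]
1.67 [[543.0, 421.0], [577.0, 413.0], [347.0, 108.0], [379.0, 101.0]]
1.72 [[562.0, 417.0], [595.0, 410.0], [364.0, 105.0], [396.0, 100.0]]
1.77 [[580.0, 414.0], [613.0, 408.0], [382.0, 102.0], [413.0, 98.0]]
[[ 0.54673618 -0.24243648]
 [ 0.54435544 -0.30365125]
 [ 0.53104103 -0.30336293]
 [ 0.53432704 -0.24163236]] [ 0.53911492 -0.27277075]
-92.63898750001032
[array([ 0.53758925, -0.23253696]), array([ 0.54122467, -0.31404392]), array([ 0.58019694, -0.27243037]), array([ 0.49747593, -0.2745042 ])] -0.27329043858111157 0.5388364340296302
```

View pics/s12c.png

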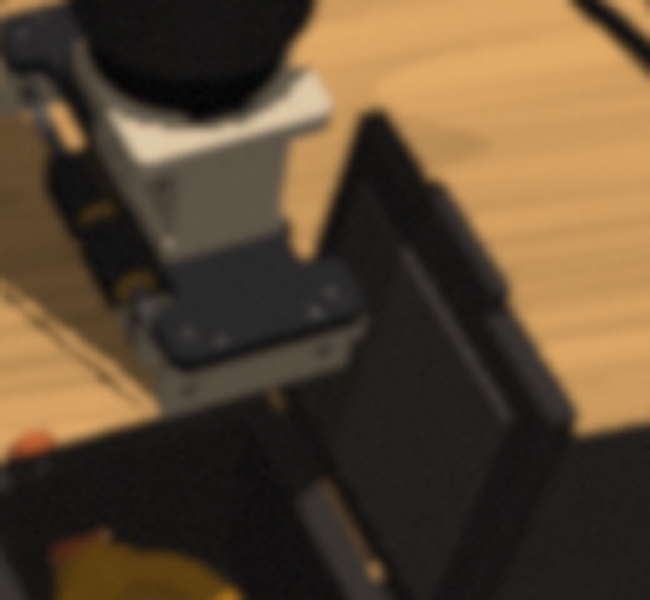

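```bash
python3 - <<'E'
from h import *
print(to_move([.541,-.233,.172],-92.6))
E
```

```text
(array([339.1,  46.4, 108.2]), np.float64(0.2268))
```

Request:
{"fn": "apply_moves", "kwargs": {
  "commands": [
    {"grip": 1, "dp": [339, 46, 108], "yaw": 0.227},
    {"grip": 1, "dp": [339, 46, 108], "yaw": 0.227},
    {"grip": 1, "dp": [339, 46, 108], "yaw": 0.227},
    {"grip": 1, "dp": [339, 46, 108], "yaw": 0.227},
    {"grip": 1, "dp": [339, 46, 108], "yaw": 0.227},
    {"grip": 1, "dp": [339, 46, 108], "yaw": 0.227},
    {"grip": 1, "dp": [339, 46, 108], "yaw": 0.227},
    {"grip": 1, "dp": [339, 46, 108], "yaw": 0.227}
  ]
}}

```text
time_s: 17.4
tcp_pos: [0.5422, -0.2313, 0.172]
eef_rot: [-180.0, 0.0, -92.5]
contact_force: [0.0, 0.4, 0.8]
gripper_width: 0.0746
```

```bash
python3 - <<'E'
from h import *
c,s=save('wrist','w13.png'); print(s['tcp_pos'],s['eef_rot'],s['contact_force'],s['gripper_width'],s['qd'].round(1))
print(proj(c,[.539,-.273,.058],s))
cv2.imwrite('pics/w13c.png',cv2.resize(c['color'][80:260,210:410],None,fx=3.3,fy=3.3,interpolation=cv2.INTER_CUBIC)[:,:,::-1])
E
```

```text
[ 0.5422387  -0.23127942  0.17201122] [-1.79979637e+02  6.74295938e-03 -9.24580300e+01] [0.01202717 0.43880536 0.77438461] 0.07459482279181431 [ 1.1 -1.   0.   0.1 -0.   0.1]
[309.41433656 171.83673726]
```

View pics/w13c.png

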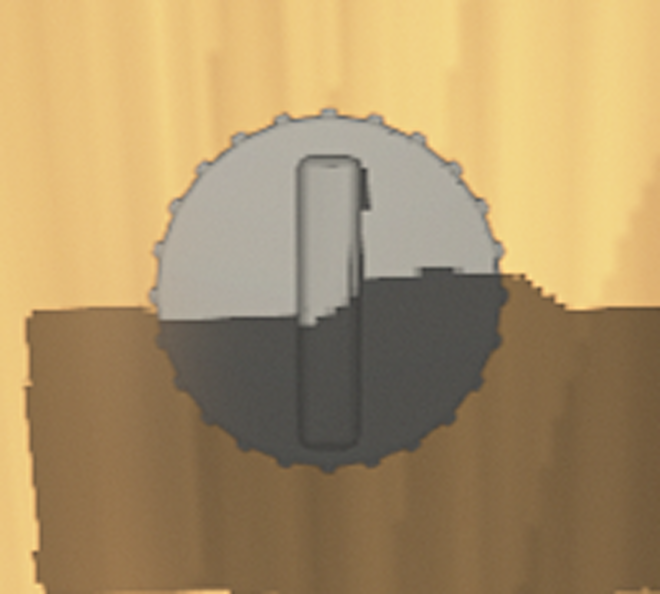

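```bash
python3 - <<'E'
from h import *
print(to_move([.5386,-.283,.0318],-92.5))
E
```

```text
(array([ 52.3,   1.7, 140.6]), np.float64(0.0016))
```

Request:
{"fn": "apply_moves", "kwargs": {
  "commands": [
    {"grip": 1, "dp": [40, 1, 30], "yaw": 0},
    {"grip": 1, "dp": [52, 1, 80], "yaw": 0},
    {"grip": 1, "dp": [52, 1, 110], "yaw": 0},
    {"grip": 1, "dp": [52, 1, 110], "yaw": 0},
    {"grip": 1, "dp": [52, 1, 110], "yaw": 0}
  ]
}}

```text
time_s: 18.08
tcp_pos: [0.5401, -0.2832, 0.0638]
eef_rot: [-179.9, -0.0, -92.4]
contact_force: [0.6, -0.6, 0.8]
gripper_width: 0.0877
```

```bash
python3 - <<'E'
from h import *
print(get_state()['tcp_pos'],to_move([.5386,-.283,.0318],-92.5))
E
```

```text
[ 0.54006937 -0.2831797   0.06384133] (array([-0.1,  1.6, 32. ]), np.float64(0.0026))
```

Request:
{"fn": "apply_moves", "kwargs": {
  "commands": [
    {"grip": 1, "dp": [0, 1.5, 15], "yaw": 0},
    {"grip": 1, "dp": [0, 1.5, 28], "yaw": 0},
    {"grip": 1, "dp": [0, 1.5, 32], "yaw": 0},
    {"grip": 1, "dp": [0, 1.5, 32], "yaw": 0},
    {"grip": 0.5, "dp": [0, 1.5, 32], "yaw": 0},
    {"grip": 0.1, "dp": [0, 1.5, 32], "yaw": 0},
    {"grip": 0.1, "dp": [0, 1.5, 32], "yaw": 0},
    {"grip": 0.1, "dp": [0, 1.5, 32], "yaw": 0},
    {"grip": 0.1, "dp": [0, 1.5, 32], "yaw": 0},
    {"grip": 0.1, "dp": [0, 1.5, 32], "yaw": 0},
    {"grip": 0.1, "dp": [0, 1.5, 32], "yaw": 0}
  ],
  "newtons": 40
}}

```text
time_s: 19.45
tcp_pos: [0.5369, -0.2837, 0.03]
eef_rot: [180.0, -0.0, -92.5]
contact_force: [-0.0, -0.7, 0.8]
gripper_width: 0.0234
```

```bash
python3 - <<'E'
from h import *
c,s=save('wrist','w14.png'); print(s['tcp_pos'],s['eef_rot'],s['contact_force'],s['gripper_width'],s['qd'].round(1))
cv2.imwrite('pics/w14c.png',np.clip(cv2.resize(c['color'][150:400,180:440],None,fx=2.4,fy=2.4,interpolation=cv2.INTER_CUBIC).astype(float)*1.8,0,255)[:,:,::-1])
E
```

```text
[ 0.53693724 -0.28368793  0.02995382] [ 1.79998214e+02 -7.56334146e-04 -9.24593109e+01] [-0.0207544  -0.72766094  0.79946876] 0.023435886928952567 [-0.   0.  -0.   0.  -0.1 -0.1][ WARN:0@1.891] global loadsave.cpp:1063 imwrite_ Unsupported depth image for selected encoder is fallbacked to CV_8U.
```

View pics/w14c.png

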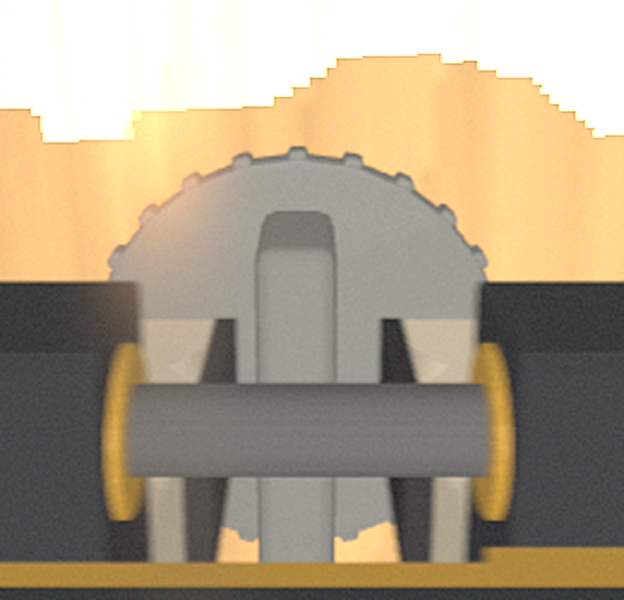

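Request:
{"fn": "apply_moves", "kwargs": {
  "commands": [
    {"grip": 0.05, "dp": [0, 0, 0], "yaw": 0},
    {"grip": 0.05, "dp": [0, 0, 0], "yaw": 0},
    {"grip": 0.05, "dp": [0, 0, 0], "yaw": 0},
    {"grip": 0.05, "dp": [0, 0, 0], "yaw": 0}
  ]
}}

```text
time_s: 20.0
tcp_pos: [0.5376, -0.2839, 0.0308]
eef_rot: [-179.9, -0.0, -92.4]
contact_force: [0.7, 0.8, 6.3]
gripper_width: 0.0045
```

```bash
python3 - <<'E'
from h import *
c,s=save('wrist','w15.png'); print(s['tcp_pos'],s['eef_rot'],s['contact_force'],s['gripper_width'],s['qd'].round(1))
cv2.imwrite('pics/w15c.png',np.clip(cv2.resize(c['color'][150:400,180:440],None,fx=2.4,fy=2.4,interpolation=cv2.INTER_CUBIC).astype(float)*1.8,0,255).astype(np.uint8)[:,:,::-1])
E
```

```text
[ 0.53758892 -0.28394031  0.03075709] [-1.79924843e+02 -3.07140605e-02 -9.24408690e+01] [0.72821505 0.77155294 6.2691817 ] 0.004484405409832411 [-0.  -0.   0.   0.1  0.1 -0. ]
```

View pics/w15c.png

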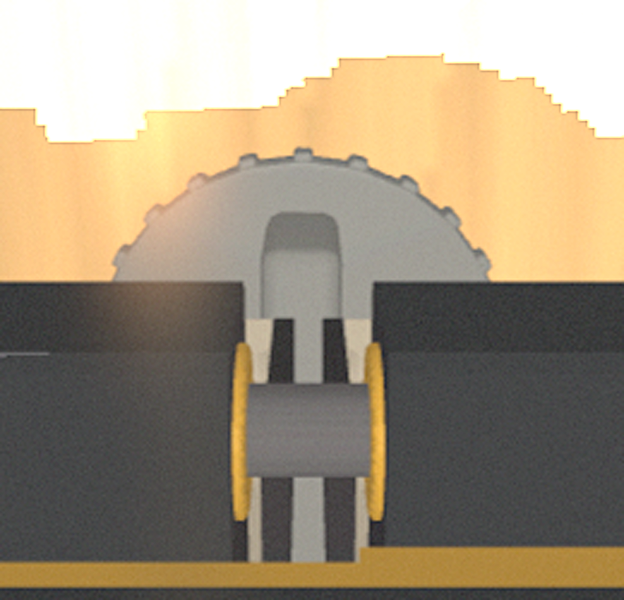

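```bash
python3 - <<'E'
from h import *
for fn,w in (('w8.png',.088),('w15.png',.0045)):
  c,s=load(fn); M=R.from_euler('xyz',s['eef_rot'],degrees=True).as_matrix()
  for x in (-.0095,0,.0095):
   for z in (0,-.01,-.02,-.03,-.04): print(fn,x,z,[proj(c,s['tcp_pos']+M@np.array([x,sg*w/2,z]),s).round(0).tolist() for sg in (1,-1)])
c,s=load('w8.png')
cv2.imwrite('pics/fing.png',np.clip(cv2.resize(c['color'][255:405,50:350],None,fx=2.6,fy=2.6,interpolation=cv2.INTER_CUBIC).astype(float)*1.8,0,255).astype(np.uint8)[:,:,::-1])
E
```

```text
w8.png -0.0095 0 [[402.0, 300.0], [219.0, 300.0]]
w8.png -0.0095 -0.01 [[406.0, 308.0], [214.0, 308.0]]
w8.png -0.0095 -0.02 [[412.0, 318.0], [209.0, 317.0]]
w8.png -0.0095 -0.03 [[418.0, 328.0], [203.0, 328.0]]
w8.png -0.0095 -0.04 [[424.0, 339.0], [197.0, 339.0]]
w8.png 0 0 [[403.0, 281.0], [217.0, 281.0]]
w8.png 0 -0.01 [[408.0, 289.0], [213.0, 289.0]]
w8.png 0 -0.02 [[413.0, 297.0], [208.0, 297.0]]
w8.png 0 -0.03 [[419.0, 306.0], [202.0, 306.0]]
w8.png 0 -0.04 [[426.0, 317.0], [195.0, 317.0]]
w8.png 0.0095 0 [[404.0, 262.0], [216.0, 262.0]]
w8.png 0.0095 -0.01 [[409.0, 269.0], [212.0, 269.0]]
w8.png 0.0095 -0.02 [[415.0, 276.0], [206.0, 276.0]]
w8.png 0.0095 -0.03 [[421.0, 284.0], [200.0, 284.0]]
w8.png 0.0095 -0.04 [[428.0, 293.0], [193.0, 293.0]]
w15.png -0.0095 0 [[312.0, 299.0], [302.0, 299.0]]
w15.png -0.0095 -0.01 [[312.0, 307.0], [302.0, 307.0]]
w15.png -0.0095 -0.02 [[312.0, 316.0], [302.0, 316.0]]
w15.png -0.0095 -0.03 [[312.0, 326.0], [301.0, 326.0]]
w15.png -0.0095 -0.04 [[312.0, 338.0], [301.0, 338.0]]
w15.png 0 0 [[312.0, 280.0], [302.0, 280.0]]
w15.png 0 -0.01 [[312.0, 287.0], [302.0, 287.0]]
w15.png 0 -0.02 [[312.0, 296.0], [302.0, 296.0]]
w15.png 0 -0.03 [[312.0, 305.0], [301.0, 305.0]]
w15.png 0 -0.04 [[313.0, 315.0], [301.0, 315.0]]
w15.png 0.0095 0 [[312.0, 261.0], [302.0, 261.0]]
w15.png 0.0095 -0.01 [[312.0, 267.0], [302.0, 267.0]]
w15.png 0.0095 -0.02 [[312.0, 275.0], [301.0, 275.0]]
w15.png 0.0095 -0.03 [[312.0, 283.0], [301.0, 283.0]]
w15.png 0.0095 -0.04 [[313.0, 292.0], [301.0, 292.0]]
```

View pics/fing.png

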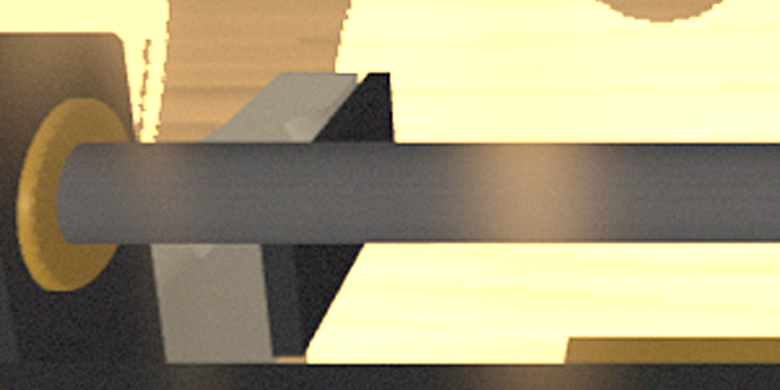

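```bash
python3 - <<'E'
from h import *
print(to_move([.499,-.273,.172],-2.5))
E
```

```text
(array([  -9.2,   38.8, -141.3]), np.float64(-1.5698))
```

Request:
{"fn": "apply_moves", "kwargs": {
  "commands": [
    {"grip": 1, "dp": [0, 0, -30], "yaw": 0},
    {"grip": 1, "dp": [-9, 39, -80], "yaw": -0.1},
    {"grip": 1, "dp": [-9, 39, -141], "yaw": -1.57},
    {"grip": 1, "dp": [-9, 39, -141], "yaw": -1.57},
    {"grip": 1, "dp": [-9, 39, -141], "yaw": -1.57},
    {"grip": 1, "dp": [-9, 39, -141], "yaw": -1.57},
    {"grip": 1, "dp": [-9, 39, -141], "yaw": -1.57},
    {"grip": 1, "dp": [-9, 39, -141], "yaw": -1.57},
    {"grip": 1, "dp": [-9, 39, -141], "yaw": -1.57},
    {"grip": 1, "dp": [-9, 39, -141], "yaw": -1.57},
    {"grip": 1, "dp": [-9, 39, -141], "yaw": -1.57},
    {"grip": 1, "dp": [-9, 39, -141], "yaw": -1.57}
  ]
}}

```text
time_s: 21.55
tcp_pos: [0.4981, -0.2729, 0.1707]
eef_rot: [-180.0, 0.0, -2.7]
contact_force: [-0.6, -0.5, 0.4]
gripper_width: 0.0882
```

```bash
python3 - <<'E'
from h import *
c,s=save('wrist','w16.png'); print(s['tcp_pos'],s['eef_rot'],s['contact_force'],s['gripper_width'],s['qd'].round(1))
print(proj(c,[.539,-.273,.058],s))
cv2.imwrite('pics/w16c.png',cv2.resize(c['color'][80:260,210:410],None,fx=3,fy=3,interpolation=cv2.INTER_CUBIC)[:,:,::-1])
E
```

```text
[ 0.49809453 -0.27293767  0.17073176] [-1.79987788e+02  2.95313382e-02 -2.71281597e+00] [-0.58714992 -0.50049885  0.36473936] 0.08819353903445441 [ 0.1  0.   0.2 -0.  -0.   0.6]
[306.72893122 173.95766343]
```

View pics/w16c.png

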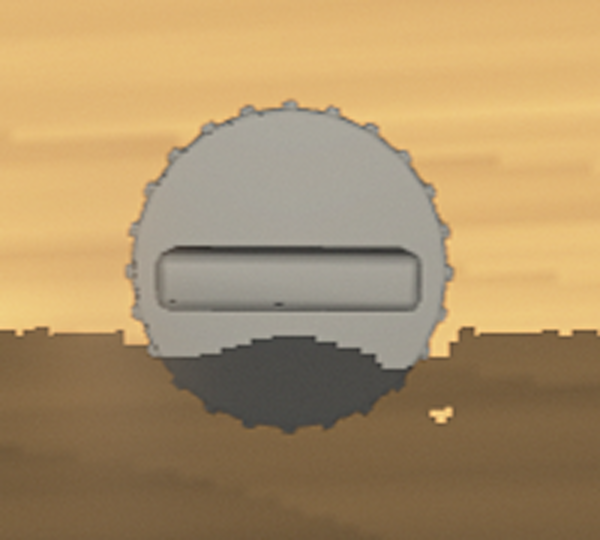

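```bash
python3 - <<'E'
from h import *
c,s=load('w16.png');print(onz(c,(306,173.7),.058,s))
print(to_move([.539,-.2728,.06],-2.6))
E
```

```text
[ 0.53920651 -0.27248776  0.058     ]
(array([ 40.9,  -2.1, 110.8]), np.float64(-0.0013))
```

Request:
{"fn": "apply_moves", "kwargs": {
  "commands": [
    {"grip": 1, "dp": [41, -2, 50], "yaw": 0},
    {"grip": 1, "dp": [41, -2, 100], "yaw": 0},
    {"grip": 1, "dp": [41, -2, 111], "yaw": 0},
    {"grip": 1, "dp": [41, -2, 111], "yaw": 0},
    {"grip": 1, "dp": [41, -2, 111], "yaw": 0}
  ]
}}

```text
time_s: 22.22
tcp_pos: [0.5407, -0.2733, 0.0623]
eef_rot: [180.0, -0.2, -2.5]
contact_force: [-0.7, -0.8, 0.3]
gripper_width: 0.0875
```

```bash
python3 - <<'E'
from h import *
print(get_state()['tcp_pos'],to_move([.539,-.2726,.005],-2.6))
E
```

```text
[ 0.54074686 -0.27331344  0.06234053] (array([-2. , -0.7, 57.3]), np.float64(0.0015))
```

Request:
{"fn": "apply_moves", "kwargs": {
  "commands": [
    {"grip": 1, "dp": [-1, -0.5, 25], "yaw": 0},
    {"grip": 1, "dp": [-1, -0.5, 45], "yaw": 0},
    {"grip": 1, "dp": [-1, -0.5, 53], "yaw": 0},
    {"grip": 1, "dp": [-1, -0.5, 55], "yaw": 0},
    {"grip": 1, "dp": [-1, -0.5, 55], "yaw": 0}
  ]
}}

```text
time_s: 22.85
tcp_pos: [0.5391, -0.2725, 0.006]
eef_rot: [180.0, -0.1, -2.5]
contact_force: [0.0, -0.5, 0.4]
gripper_width: 0.0878
```

```bash
python3 - <<'E'
from h import *
c,s=save('wrist','w17.png'); print(s['tcp_pos'],s['eef_rot'],s['contact_force'],s['gripper_width'],s['qd'].round(1))
c,s=save('wrist','w17b.png'); print(s['tcp_pos'],s['eef_rot'],s['contact_force'])
c2,_=save('scene','s17.png'); cv2.imwrite('pics/s17d.png',np.clip(cv2.resize(c2['color'][205:275,180:260],None,fx=7,fy=7,interpolation=cv2.INTER_CUBIC).astype(float)*2,0,255).astype(np.uint8)[:,:,::-1])
E
```

```text
[ 0.53914849 -0.27250271  0.00602259] [ 1.79980061e+02 -8.80705876e-02 -2.50400796e+00] [ 0.01745924 -0.45557732  0.41240007] 0.08778300067802292 [-0.  -0.  -0.  -0.   0.2 -0. ]
[ 0.53912777 -0.27248839  0.00600237] [ 1.79981553e+02 -9.01499378e-02 -2.50607582e+00] [ 0.00141125 -0.139284    0.02883984]
```

View pics/s17d.png

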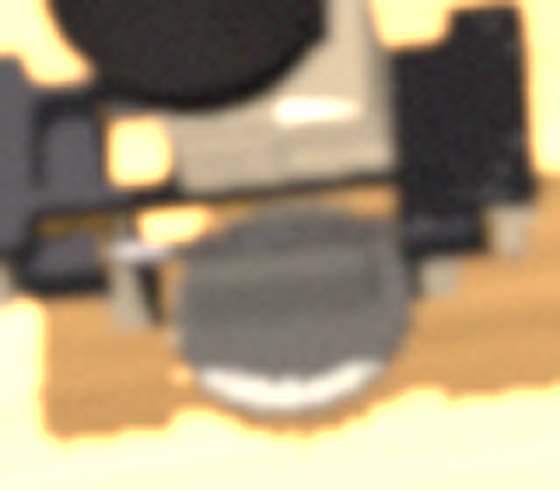

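View pics/w17.png

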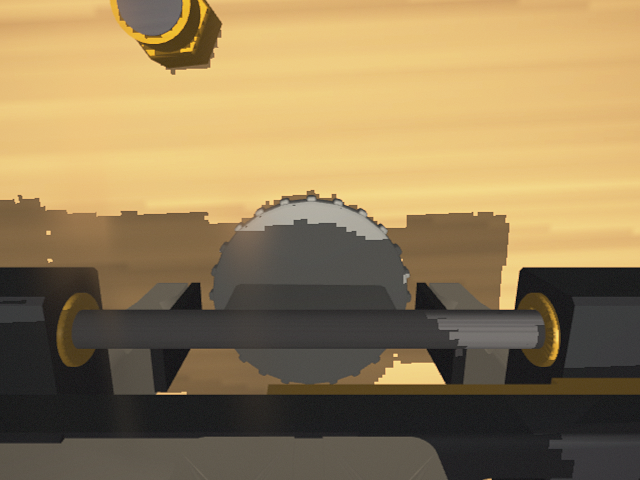

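Request:
{"fn": "apply_moves", "kwargs": {
  "commands": [
    {"grip": 1, "dp": [0, 0, 1.5], "yaw": 0},
    {"grip": 0.6, "dp": [0, 0, 1.5], "yaw": 0},
    {"grip": 0.6, "dp": [0, 0, 1.5], "yaw": 0},
    {"grip": 0.6, "dp": [0, 0, 1.5], "yaw": 0},
    {"grip": 0.6, "dp": [0, 0, 1.5], "yaw": 0},
    {"grip": 0.6, "dp": [0, 0, 1.5], "yaw": 0},
    {"grip": 0.6, "dp": [0, 0, 1.5], "yaw": 0},
    {"grip": 0.6, "dp": [0, 0, 1.5], "yaw": 0}
  ],
  "newtons": 45
}}

```text
time_s: 24.0
tcp_pos: [0.5385, -0.2724, 0.0035]
eef_rot: [180.0, -0.0, -2.5]
contact_force: [0.4, -0.4, -0.1]
gripper_width: 0.0635
```

```bash
python3 - <<'E'
from h import *
print(to_move([.5385,-.2724,.195],-2.5)); print(to_move([.5243,.124,.195],-34.6))
E
```

```text
(array([ 0.000e+00,  1.000e-01, -1.915e+02]), np.float64(-0.0001))
(array([ -31.5, -395.3, -191.5]), np.float64(0.5601))
```

Request:
{"fn": "apply_moves", "kwargs": {
  "commands": [
    {"grip": 0.5, "dp": [0, 0, -20], "yaw": 0},
    {"grip": 0.5, "dp": [0, 0, -60], "yaw": 0},
    {"grip": 0.5, "dp": [0, 0, -110], "yaw": 0},
    {"grip": 0.5, "dp": [0, -30, -160], "yaw": 0.1},
    {"grip": 0.5, "dp": [-5, -70, -192], "yaw": 0.2},
    {"grip": 0.5, "dp": [-8, -100, -192], "yaw": 0.3},
    {"grip": 0.5, "dp": [-8, -100, -192], "yaw": 0.3}
  ]
}}

```text
time_s: 24.88
tcp_pos: [0.5346, -0.1701, 0.196]
eef_rot: [-179.9, -0.0, -19.6]
contact_force: [-0.6, 0.5, -2.5]
gripper_width: 0.0636
```

```bash
python3 - <<'E'
from h import *
c,s=save('wrist','w18.png'); print(s['tcp_pos'],s['eef_rot'],s['contact_force'],s['gripper_width'])
c2,_=save('scene','s18.png'); cv2.imwrite('pics/s18d.png',np.clip(cv2.resize(c2['color'][150:310,170:350],None,fx=3.5,fy=3.5,interpolation=cv2.INTER_CUBIC).astype(float)*1.5,0,255).astype(np.uint8)[:,:,::-1])
E
```

```text
[ 0.53456921 -0.17012184  0.19597364] [-1.79940684e+02 -3.36226413e-02 -1.96318998e+01] [-0.59371412  0.49303629 -2.49625422] 0.06357716632336351
```

View pics/w18.png

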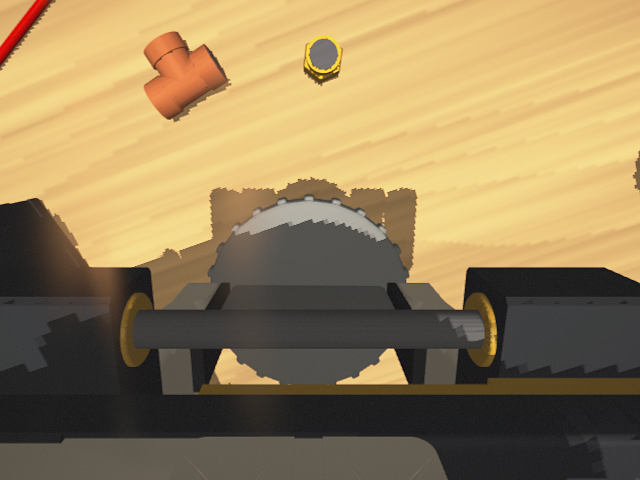

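View pics/s18d.png

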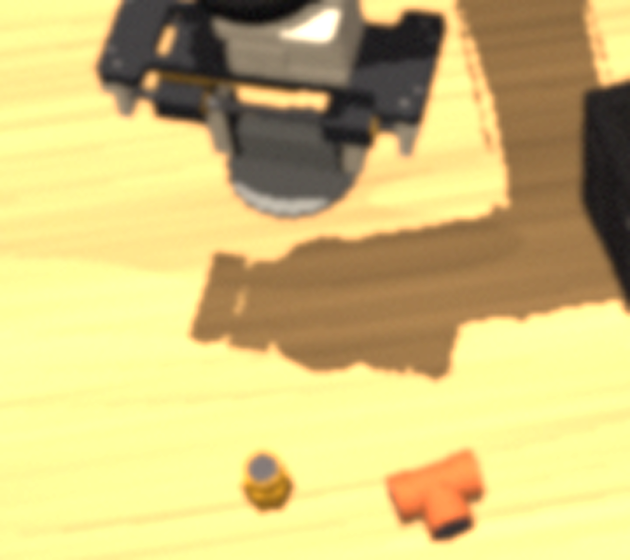

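```bash
python3 - <<'E'
from h import *
c,s=load('w18.png'); M=R.from_euler('xyz',s['eef_rot'],degrees=True).as_matrix()
for x0 in (-.002,0,.002):
  print(x0,[proj(c,s['tcp_pos']+M@np.array([x0+r,0,z]),s).round(1)[1] for r,z in ((.0425,-.0245),(-.0425,-.0165))],[proj(c,s['tcp_pos']+M@np.array([x0,r,-.0245]),s).round(1)[0] for r in (.0425,-.0425)])
print(to_move([.5243,.124,.195],-34.6)); 
E
```

```text
-0.002 [np.float64(203.9), np.float64(383.6)] [np.float64(411.5), np.float64(208.3)]
0 [np.float64(198.9), np.float64(379.8)] [np.float64(411.8), np.float64(208.0)]
0.002 [np.float64(193.8), np.float64(375.9)] [np.float64(412.1), np.float64(207.7)]
(array([-108.8, -275.1,    0.4]), np.float64(0.2619))
```

Request:
{"fn": "apply_moves", "kwargs": {
  "commands": [
    {"grip": 0.5, "dp": [-20, -50, 0], "yaw": 0.12},
    {"grip": 0.5, "dp": [-40, -100, 0], "yaw": 0.262},
    {"grip": 0.5, "dp": [-60, -150, 0], "yaw": 0.262},
    {"grip": 0.5, "dp": [-80, -200, 0], "yaw": 0.262},
    {"grip": 0.5, "dp": [-97, -245, 0], "yaw": 0.262},
    {"grip": 0.5, "dp": [-105, -265, 0], "yaw": 0.262},
    {"grip": 0.5, "dp": [-109, -275, 0], "yaw": 0.262},
    {"grip": 0.5, "dp": [-109, -275, 0], "yaw": 0.262},
    {"grip": 0.5, "dp": [-109, -275, 0], "yaw": 0.262}
  ]
}}

```text
time_s: 26.1
tcp_pos: [0.5249, 0.1225, 0.1954]
eef_rot: [180.0, 0.0, -34.8]
contact_force: [-0.5, -1.0, -1.0]
gripper_width: 0.0638
```

```bash
python3 - <<'E'
from h import *
s=get_state(); print(s['tcp_pos'],s['eef_rot'],s['contact_force'],s['gripper_width'],s['qd'].round(1))
print(to_move([.5243,.124,.110],-34.6)); 
c2,_=save('scene','s19.png'); cv2.imwrite('pics/s19d.png',np.clip(cv2.resize(c2['color'][80:280,310:490],None,fx=3,fy=3,interpolation=cv2.INTER_CUBIC).astype(float)*1.5,0,255).astype(np.uint8)[:,:,::-1])
E
```

```text
[0.52489986 0.12245191 0.19535115] [ 1.79975475e+02  5.55915808e-03 -3.47722644e+01] [-0.52919806 -0.98513789 -0.98863241] 0.0637907039706111 [-0.1 -0.2 -0.1 -0.   0.  -0.2]
(array([-1.4, -1. , 85.4]), np.float64(-0.003))
```

View pics/s19d.png

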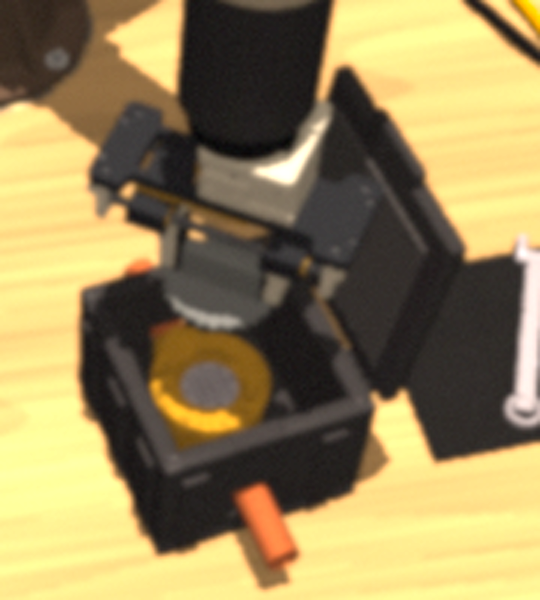

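Request:
{"fn": "apply_moves", "kwargs": {
  "commands": [
    {"grip": 0.5, "dp": [-1.3, -1, 30], "yaw": 0},
    {"grip": 0.5, "dp": [-1.3, -1, 60], "yaw": 0},
    {"grip": 0.5, "dp": [-1.3, -1, 85], "yaw": 0},
    {"grip": 0.5, "dp": [-1.3, -1, 90], "yaw": 0},
    {"grip": 0.5, "dp": [-1.3, -1, 90], "yaw": 0},
    {"grip": 0.5, "dp": [-1.3, -1, 90], "yaw": 0}
  ]
}}

```text
time_s: 26.9
tcp_pos: [0.5252, 0.1253, 0.1067]
eef_rot: [-179.9, -0.1, -34.7]
contact_force: [-0.4, 0.5, -2.2]
gripper_width: 0.0636
```

```bash
python3 - <<'E'
from h import *
c,s=save('wrist','w20.png'); print(s['tcp_pos'],s['eef_rot'],s['contact_force'],s['gripper_width'],s['qd'].round(1))
print(to_move([.5243,.124,.092],-34.6)); 
c2,_=save('scene','s20.png'); cv2.imwrite('pics/s20d.png',np.clip(cv2.resize(c2['color'][80:280,310:490],None,fx=3,fy=3,interpolation=cv2.INTER_CUBIC).astype(float)*1.5,0,255).astype(np.uint8)[:,:,::-1])
E
```

```text
[0.52521077 0.12534591 0.10669829] [-1.79900799e+02 -5.63748554e-02 -3.47150838e+01] [-0.36442148  0.52722254 -2.17135167] 0.06356743186710274 [ 0.2 -0.1 -0.1 -0.   0.2 -0.1]
(array([ 0.1,  1.7, 14.6]), np.float64(-0.0019))
```

View pics/s20d.png

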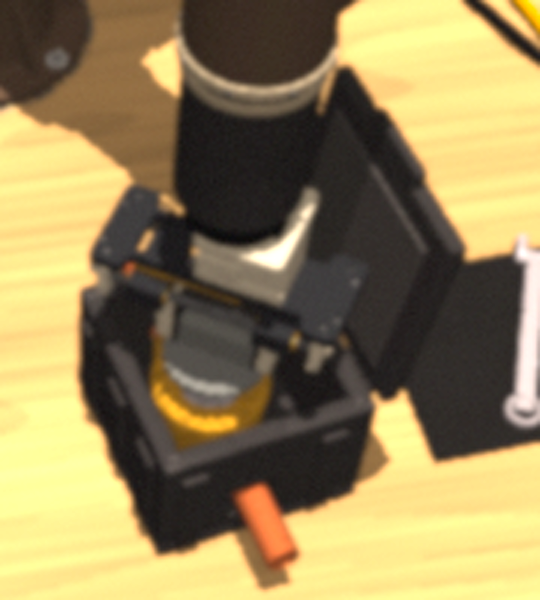

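View pics/w20.png

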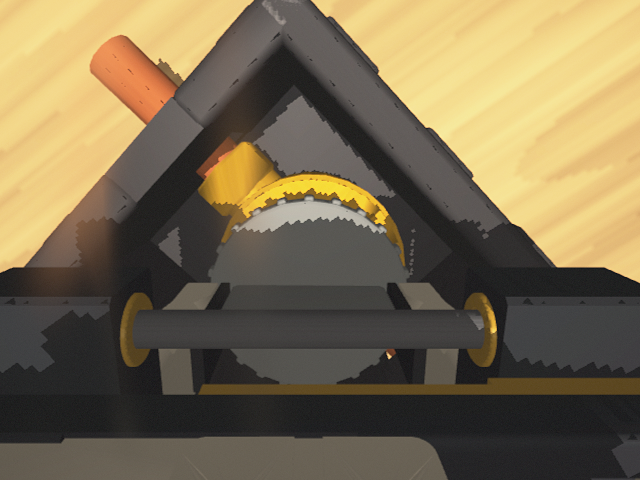

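```bash
python3 - <<'E'
from h import *
from scipy.optimize import least_squares
c,s=load('w20.png'); im=c['color']; h=cv2.cvtColor(im,cv2.COLOR_RGB2HSV)
m=((h[...,0]>18)&(h[...,0]<32)&(h[...,1]>150)&(h[...,2]>50))
P=[]
for col in range(285,400,4):
    r=np.where(m[160:270,col])[0]
    if len(r): P.append((col,160+r.min()-.5))
print(P[::4])
W=np.array([onz(c,p,.092,s)[:2] for p in P])
for rad in (.046,.0465):
  f=least_squares(lambda q:np.hypot(W[:,0]-q[0],W[:,1]-q[1])-rad,[.524,.124],loss='soft_l1',f_scale=.0005); print(rad,f.x,np.sqrt(2*f.cost/len(W)))
f=least_squares(lambda q:np.hypot(W[:,0]-q[0],W[:,1]-q[1])-q[2],[.524,.124,.046],loss='soft_l1',f_scale=.0005); print(f.x)
E
```

```text
[(285, np.float64(176.5)), (301, np.float64(172.5)), (317, np.float64(172.5)), (333, np.float64(175.5)), (349, np.float64(181.5)), (365, np.float64(190.5)), (381, np.float64(204.5)), (397, np.float64(228.5))]
0.046 [0.52770587 0.12289153] 0.00028723178221397213
0.0465 [0.52741472 0.12334368] 0.00027490598455345145
[0.52659968 0.12467492 0.04795602]
```

Request:
{"fn": "apply_moves", "kwargs": {
  "commands": [
    {"grip": 0.5, "dp": [0.6, 1, 5], "yaw": 0},
    {"grip": 0.5, "dp": [0.6, 1, 9], "yaw": 0},
    {"grip": 0.5, "dp": [0.6, 1, 12], "yaw": 0},
    {"grip": 0.5, "dp": [0.6, 1, 15], "yaw": 0},
    {"grip": 0.5, "dp": [0.6, 1, 15], "yaw": 0}
  ]
}}

```text
time_s: 27.62
tcp_pos: [0.5241, 0.1239, 0.0901]
eef_rot: [180.0, 0.0, -34.7]
contact_force: [-0.0, 0.5, -1.3]
gripper_width: 0.0637
```

```bash
python3 - <<'E'
from h import *
s=get_state(); print(s['tcp_pos'],s['eef_rot'],s['contact_force'],s['moment'].round(2),s['gripper_width'])
print(to_move([.5250,.124,.0755],-34.6)); 
E
```

```text
[0.52414402 0.12392264 0.09012295] [ 1.79967126e+02  1.45151136e-02 -3.47083901e+01] [-0.03494816  0.51648235 -1.34099589] [-0.07  0.17 -0.04] 0.06366670904060676
(array([ 0.7, -0.6, 14.6]), np.float64(-0.0019))
```

Request:
{"fn": "apply_moves", "kwargs": {
  "commands": [
    {"grip": 0.5, "dp": [0.3, 0, 2], "yaw": 0},
    {"grip": 0.5, "dp": [0.3, 0, 4], "yaw": 0},
    {"grip": 0.5, "dp": [0.3, 0, 6], "yaw": 0},
    {"grip": 0.5, "dp": [0.3, 0, 6], "yaw": 0}
  ]
}}

```text
time_s: 28.12
tcp_pos: [0.5244, 0.1238, 0.0843]
eef_rot: [180.0, 0.0, -34.7]
contact_force: [-0.5, 1.2, -2.1]
gripper_width: 0.0638
```

```bash
python3 - <<'E'
from h import *
s=get_state(); print(s['tcp_pos'],s['eef_rot'],s['contact_force'],s['moment'].round(2),s['gripper_width'])
E
```

```text
[0.52442013 0.12376436 0.08427063] [ 1.79980049e+02  8.78523027e-03 -3.47095322e+01] [-0.5080764   1.19691924 -2.06054927] [-0.05  0.11  0.03] 0.06384224641417591
```

Free so far (no rim contact at 12 mm depth). Continue down.

Request:
{"fn": "apply_moves", "kwargs": {
  "commands": [
    {"grip": 0.5, "dp": [0, 0, 2], "yaw": 0},
    {"grip": 0.5, "dp": [0, 0, 4], "yaw": 0},
    {"grip": 0.5, "dp": [0, 0, 6], "yaw": 0},
    {"grip": 0.5, "dp": [0, 0, 7.5], "yaw": 0},
    {"grip": 0.5, "dp": [0, 0, 8.5], "yaw": 0},
    {"grip": 0.5, "dp": [0, 0, 8.5], "yaw": 0}
  ]
}}

```text
time_s: 28.88
tcp_pos: [0.5247, 0.1239, 0.0761]
eef_rot: [-180.0, -0.0, -34.7]
contact_force: [-1.4, -0.8, 3.9]
gripper_width: 0.0638
```

```bash
python3 - <<'E'
from h import *
c,s=save('wrist','w21.png'); print(s['tcp_pos'],s['eef_rot'],s['contact_force'],s['moment'].round(2),s['gripper_width'])
E
```

```text
[0.5247366  0.12388797 0.07612765] [-1.79984901e+02 -1.39603580e-02 -3.47039373e+01] [-1.41545292 -0.84392432  3.94620333] [-0.17  0.49  0.  ] 0.06383495284453579
```

View pics/w21.png

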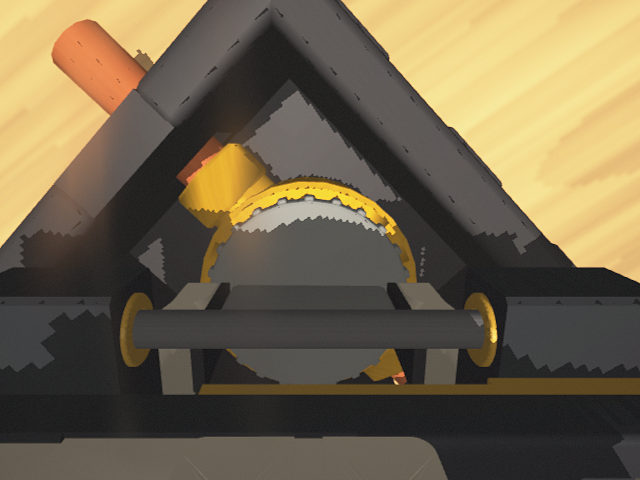

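Request:
{"fn": "apply_moves", "kwargs": {
  "commands": [
    {"grip": 0.5, "dp": [0, 0, 0.3], "yaw": 0.06},
    {"grip": 0.5, "dp": [0, 0, 0.3], "yaw": 0.12},
    {"grip": 0.5, "dp": [0, 0, 0.3], "yaw": 0.18},
    {"grip": 0.5, "dp": [0, 0, 0.3], "yaw": 0.24},
    {"grip": 0.5, "dp": [0, 0, 0.3], "yaw": 0.3},
    {"grip": 0.5, "dp": [0, 0, 0.3], "yaw": 0.36},
    {"grip": 0.5, "dp": [0, 0, 0.3], "yaw": 0.4},
    {"grip": 0.5, "dp": [0, 0, 0.3], "yaw": 0.4}
  ]
}}

```text
time_s: 29.92
tcp_pos: [0.5252, 0.1242, 0.076]
eef_rot: [-179.9, -0.0, -57.6]
contact_force: [0.8, -0.2, 5.0]
gripper_width: 0.064
```

```bash
python3 - <<'E'
from h import *
c,s=save('wrist','w22.png'); print(s['tcp_pos'],s['eef_rot'],s['contact_force'],s['moment'].round(2),s['gripper_width'])
E
```

```text
[0.52520279 0.12415867 0.07602176] [-1.79922840e+02 -1.04567709e-02 -5.76037226e+01] [ 0.83789491 -0.21320234  5.01106371] [ 0.03 -0.13 -0.04] 0.06397291840573292
```

View pics/w22.png

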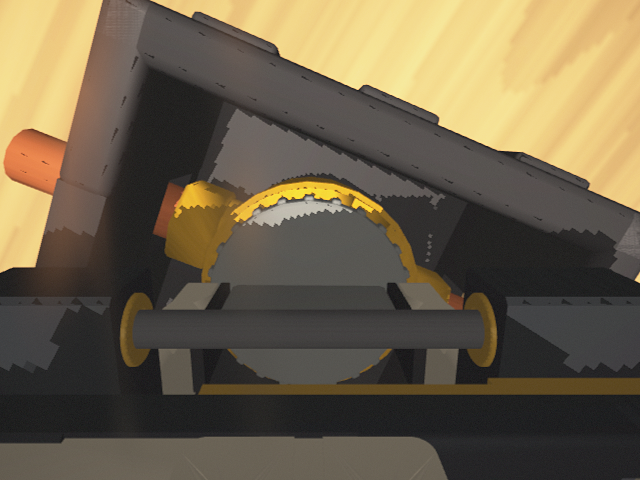

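Request:
{"fn": "apply_moves", "kwargs": {
  "commands": [
    {"grip": 0.5, "dp": [0, 0, 0], "yaw": 0.06},
    {"grip": 0.5, "dp": [0, 0, 0], "yaw": 0.12},
    {"grip": 0.5, "dp": [0, 0, 0], "yaw": 0.18},
    {"grip": 0.5, "dp": [0, 0, 0], "yaw": 0.24},
    {"grip": 0.5, "dp": [0, 0, 0], "yaw": 0.3},
    {"grip": 0.5, "dp": [0, 0, 0], "yaw": 0.35},
    {"grip": 0.5, "dp": [0, 0, 0], "yaw": 0.375},
    {"grip": 0.5, "dp": [0, 0, 0], "yaw": 0.375},
    {"grip": 0.5, "dp": [0, 0, 0], "yaw": 0.375}
  ]
}}

```text
time_s: 31.1
tcp_pos: [0.5248, 0.124, 0.0758]
eef_rot: [-180.0, 0.0, -79.1]
contact_force: [0.8, 0.6, 5.1]
gripper_width: 0.0638
```

```bash
python3 - <<'E'
from h import *
c,s=save('wrist','w23.png'); print(s['tcp_pos'],s['eef_rot'],s['contact_force'],s['moment'].round(2),s['gripper_width'],s['qd'].round(1))
c2,_=save('scene','s23.png'); cv2.imwrite('pics/s23d.png',np.clip(cv2.resize(c2['color'][80:280,310:490],None,fx=3,fy=3,interpolation=cv2.INTER_CUBIC).astype(float)*1.5,0,255).astype(np.uint8)[:,:,::-1])
F=np.array([.5243,.124,0]);Rz=R.from_euler('z',10.4,degrees=True).as_matrix(); th=1.66
for th in (1.6,1.66,1.72): print(th,[((proj(c2,F+Rz@(np.array([x,98-178*np.cos(th)+o*np.sin(th),132+178*np.sin(th)+o*np.cos(th)])/1000))-[310,80])*3).round(0).tolist() for x in (95,-95) for o in (0,16)])
E
```

```text
[0.52484788 0.12399274 0.07578465] [-1.79966546e+02  9.32443943e-03 -7.90629936e+01] [0.8012053  0.58878892 5.14163593] [ 0.13 -0.2  -0.01] 0.06377208405339901 [-0.1  0.   0.   0.1  0.  -0.3]
1.6 [[430.0, 257.0], [451.0, 251.0], [313.0, 68.0], [332.0, 63.0]]
1.66 [[444.0, 253.0], [464.0, 248.0], [326.0, 65.0], [345.0, 61.0]]
1.72 [[457.0, 250.0], [477.0, 246.0], [339.0, 63.0], [358.0, 60.0]]
```

View pics/w23.png

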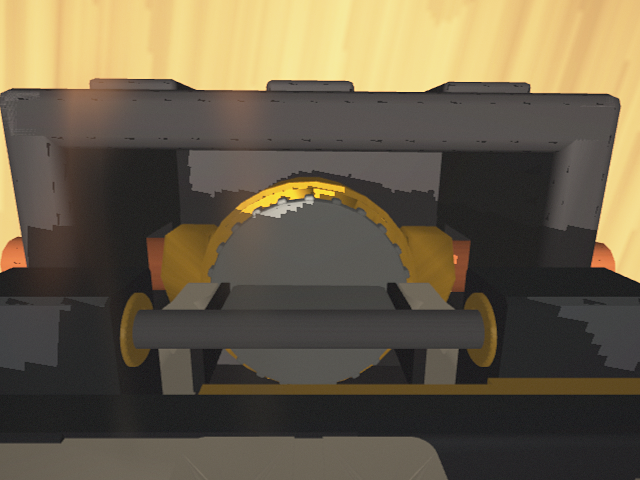

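View pics/s23d.png

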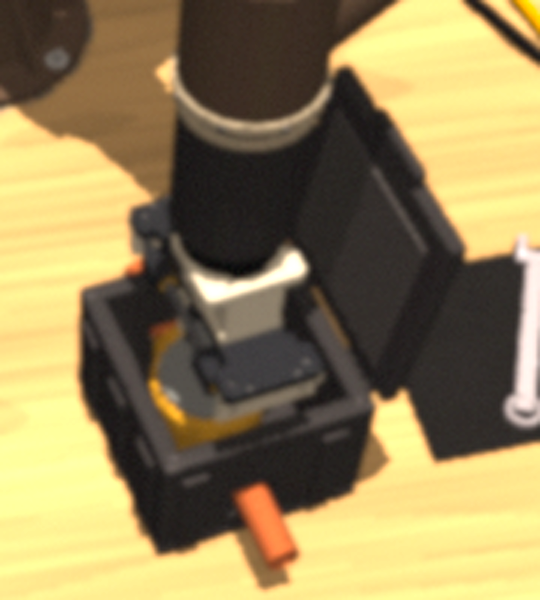

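```bash
python3 - <<'E'
from plant import close_job
print(close_job())
E
```

```text
the job is handed in; nothing more can be done
None
```

I folded the cover up, put the cap in, pushed it down, turned it clockwise to half-way and handed the job in with its wing still gripped. No verdict was reported. The clock read about 31 s of the 64 s.

**Last checks, just before handing in:**

| Check | Reading |
|---|---|
| Cover angle, from the scene picture | about 1.65 rad |
| Cap below the rim | about 19.7 mm, from the tool height less its offset when the cap was gripped |
| Cap off the filter's centre | within about 1 mm of my main estimate, allowing for 1–2 mm of measuring error |
| Wing against the pipes | within about 1 degree; the turn stopped before the catch |
| Finger opening on the 64 mm wing | 63.8 mm, at a 45 N grip setting |
| Upward push on the tool | about 5 N, with no sideways jam |

**What went wrong or disagreed:**
- **Fingertips:** they end about 28 mm short of the reported tool point. Because of this, my first pass at the cover went over the tab. Two attempts to grip the cap closed on top of its wing and shifted it about 8 mm, leaving it upright. I corrected for this and gripped the wing by its two ends.
- **Cover:** I left it slightly past upright on purpose, for clearance around the gripper. It took a second push to get there.
- **Filter position:** one partial view put the centre about 3 mm from my main estimate. I kept the main estimate, and the cap went in without touching the rim.
- **Bystanders:** I saw no contact with the wrench, tee or adaptor, but I did not measure their positions again at the end.

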